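Turn the topping-bar tool rack and store the crushers weighted end down

ROBOT

A 7-joint arm with a two-finger parallel gripper is mounted at the origin on the work surface. World frame = base frame: x ahead of the robot, y to its left, z up, the work surface at z = 0. Lengths are in mm, angles in degrees, forces in N, time in s.
With the tool pointing down it reaches from about 400 to 850 mm from the base axis. Payload 4.5 kg.
Tool frame: the origin (TCP) lies at the very end of the fingers, on their centre line; the grasp point (between the pads) lies 19 mm behind it; z points along the fingers, y is the direction in which the jaws open and shut (so a half turn about z gives the same grasp; the last joint's range is limited). The gripper opens to 85 mm and grips with 20 to 120 N. Pads are 22 mm wide; open, the fingers measure 114 mm over their backs; the gripper's body (76 mm by 85 mm) begins 54 mm behind the grasp point. The pads swing forward as they close: fully open they stand 13 mm farther back than shut.
Start: joints at [73.957, 39.483, -11.15, 89.685, 9.013, 51.709, -12.324], TCP at [192.951, -594.495, 231.317] pointing down, gripper open.
Joint ranges: [-172.22, 172.22], [-26.19, 119.32], [-84.43, 86.54], [7.71, 146.69], [-57.33, 237.33], [2.42, 119.75], [-152.13, 152.13]. Speed limits (degrees/s): [147.25, 147.25, 180, 180, 180, 180, 180].

INTERFACE

Orientations are given as a 3x3 rotation matrix whose columns are the frame's x, y, z axes.
In Python, from bench import observe, camera, camera_info, finish_job gives the robot as it stands.
- The arm moves only by the tool step_arm, never from a script. Its argument "rows" is a list of rows, each a list of 3 entries, a list of its own where there are three numbers: the opening, from 0 (shut) to 1 (fully open), then the shift along the tool's x, y, z in cm, then the turn, a rotation vector about the tool's x, y, z in rad. In form: [[claw, [tx, ty, tz], [ax, ay, az]], ...]. A call has 1 to 20 rows; each row is the pose to reach, as a shift and turn from the pose commanded when the call began, along the tool's axes at that moment; what a row does not reach only later rows make up. A row lasts 1/10 s, in which the tool goes at most 50 mm and 8.59 degrees, less where a joint would pass 70% of its speed; a pose out of reach is approached as far as the arm can. A call with a gripper value outside its range is refused whole. The fingers move at their own pace and stop on an object; "force" is the grip in N (left out, the last holds). Time passes only in rows, so rows that repeat a pose let the fingers close. It gives the time, the measured TCP pose, the force and the opening at its end, in the units of the state.
- observe(): the state, without advancing time (a new reading comes with each control period).
- camera(name): name is "side" or "top"; returns the picture (420x560x3 uint8, red, green, blue); there is no depth.
- camera_info(name): a dict with "fovy" (degrees; the focal length in pixels is half the picture's height over the tangent of half this angle, whatever the lens; pixels are square), "cx", "cy" (the principal point, pixels), "cam_to_world" (4x4, takes a point from camera to world coordinates). Camera axes: x right, y down, z forward; pixel columns grow to the right and rows downward; lengths in mm; the calibration is good to about 2 mm. A picture is of the moment at which its call begins. camera_info takes no time and is no camera call.
- finish_job(): hands the job in, once; it reports no verdict.
The state is a dict: "time": time; "qpos": joint angles; "qd": joint speeds; "effort": joint torques, N m; "tool_pos": TCP position; "tool_rot": TCP orientation; "ft_force": force on the tool from outside, world axes, zero at the start; "torque": the same for the moment, N m; "finger_gap": finger opening in mm.
Only numpy, scipy, OpenCV 4.12 (cv2) and the standard library are available. Lean on these libraries where they do the work, as an engineer would, in place of code of your own. Each camera call takes 0.05 s, during which the arm holds its last target.

TASK

The rack of the topping bar was put into its steel pan back to front: lift it clear, turn it half round and set it fully home again with its low side at the pan's drip lip. Then lay every nut crusher from the counter in a lane of the rack, one to a lane, with its heavy end at the low side; the ends look alike, but lifted at the middle a crusher shows which end is heavy. Leave everything else on the counter alone.

Things in the scene. Friction and masses are not known exactly. Their poses are not given: they have to be found in the camera images.
- pan: Fixed shallow steel pan on the counter, the housing of the rack: outside 148 (x) by 341 (y) mm, walls 26 mm high and 4 mm thick, floor 4 mm thick. Origin at the centre of its underside on the counter; its x axis points away from its drip lip, z up.
- pan_lip (a point): Middle of the drip lip, a 34 mm wide, 200 mm long tongue outside the pan's long side, 88 mm from the pan's centre on its -x side, 8 mm above the counter. The lip is on the side away from the robot (guest side).
- rack: Loose grey rack, 0.5 to 0.72 kg, fits the pan with 3.5 mm play all round: foot 133 (x) by 326 (y) mm, its lowest 6 mm 9 mm narrower as a lead-in. Origin at the centre of its underside, 4 mm above the pan's origin when home. Starts in the pan the wrong way round, low side away from the lip. Its top is a 25 degree ramp rising towards its +x, with four lanes up the ramp.
- rack_fin_top (a point): Top of the rack's upright carrying fin at its middle: 12 mm thick (y), 50 mm long (x), centred at x +4 mm, top 125 mm above the rack's origin; it is free of the ramp for at least 45 mm down from the top. The rack nearly balances on it.
- rack_low_edge (a point): Middle of the rack's low side: 60 mm from the rack's origin towards its -x, 20 mm up.
- rack_lane0 (a point): Middle of a lane of the rack, on the ramp surface, 50 mm above the rack's origin (x 0, y -132 mm); axes as the rack's. Lane width 44 mm between 14 mm high curbs that stand only 28 to 52 mm up and down the ramp from here, so fingers fit beside a bar's middle. All four lanes are alike.
- rack_lane1 (a point): Middle of a lane of the rack, on the ramp surface, 50 mm above the rack's origin (x 0, y -68 mm); axes as the rack's. An 18 mm high stop crosses the lane's low end, 56 mm down the ramp from here. All four lanes are alike.
- rack_lane2 (a point): Middle of a lane of the rack, on the ramp surface, 50 mm above the rack's origin (x 0, y +68 mm); axes as the rack's. A crusher resting in the lane has its centre 17 mm off the ramp, 0 to 6 mm down the ramp from here. All four lanes are alike.
- rack_lane3 (a point): Middle of a lane of the rack, on the ramp surface, 50 mm above the rack's origin (x 0, y +132 mm); axes as the rack's. Same lane as the others: 44 mm wide, open sideways in the middle.
- crusher_a: Crusher, loose or absent (None): square steel bar, 100 mm long, 34 mm thick, edges rounded, 0.3 to 0.43 kg, groove round its middle, both ends alike. Origin at its centre, x axis along it. One end, +x or -x (differs between crushers), is solid: centre of mass 23 mm off centre. Held level at the middle, this loads the wrist with about 0.08 N m, heavy end pulling down. Starts lying on the counter.
- crusher_b: Crusher, loose or absent (None): square steel bar, 100 mm long, 34 mm thick, edges rounded, 0.3 to 0.43 kg, groove round its middle, both ends alike. Origin at its centre, x axis along it. One end, +x or -x (differs between crushers), is solid: centre of mass 23 mm off centre. Held level at the middle, this loads the wrist with about 0.08 N m, heavy end pulling down. Starts lying on the counter.
- crusher_c: Crusher, loose or absent (None): square steel bar, 100 mm long, 34 mm thick, edges rounded, 0.3 to 0.43 kg, groove round its middle, both ends alike. Origin at its centre, x axis along it. One end, +x or -x (differs between crushers), is solid: centre of mass 23 mm off centre. Held level at the middle, this loads the wrist with about 0.08 N m, heavy end pulling down. Starts lying on the counter.
- crusher_d: Crusher, loose or absent (None): square steel bar, 100 mm long, 34 mm thick, edges rounded, 0.3 to 0.43 kg, groove round its middle, both ends alike. Origin at its centre, x axis along it. One end, +x or -x (differs between crushers), is solid: centre of mass 23 mm off centre. Held level at the middle, this loads the wrist with about 0.08 N m, heavy end pulling down. Starts lying on the counter.
- crusher_e: Crusher, loose or absent (None): square steel bar, 100 mm long, 34 mm thick, edges rounded, 0.3 to 0.43 kg, groove round its middle, both ends alike. Origin at its centre, x axis along it. One end, +x or -x (differs between crushers), is solid: centre of mass 23 mm off centre. Held level at the middle, this loads the wrist with about 0.08 N m, heavy end pulling down. Starts lying on the counter.
- paper_cup: Bystander, leave alone: paper cup, 80 mm wide, 65 mm tall. Origin at its underside.
- sprinkle_jar: Bystander, leave alone: clear jar, 60 mm wide, 100 mm tall. Origin at its underside.
- sauce_bottle: Bystander, leave alone: white bottle, 60 mm wide, 170 mm tall. Origin at its underside.
- nut_tin: Bystander, leave alone: steel can, 72 mm wide, 75 mm tall. Origin at its underside.
- sample_bowl: Bystander, leave alone: white bowl, 100 mm wide, 45 mm tall. Origin at its underside.
- spoon: Bystander, leave alone: steel spoon, 160 mm long, lying down. Origin at its underside.
- spatula: Bystander, leave alone: spatula with a green handle, 190 mm long, lying down. Origin at its underside.
Not all that is in view belongs to the job. What is shaped like the crusher_a but orange is not meant.

How it is judged:
By the outcome, as a careful person would: the job done as asked, in the order asked, and still so for the second after the job is handed in, with the robot touching nothing.
Of crusher_a, crusher_b, crusher_c, crusher_d, crusher_e only 3 to 4 are there at a start; the rules pass over those that are not, and their reading is None.
At some moment in a run one of crusher_a, crusher_b, crusher_c, crusher_d, crusher_e may be knocked a few centimetres aside while the robot is not near it.
It also fails if it takes over 210 s, if anything falls off the work surface, if the arm or the gripper's body presses on something with over 40 N, if the wrist force passes 120 N, or if a joint passes its speed limit or range.

## Working session

There is one attempt and no reset: what is moved stays moved. The work goes in short steps, Python scripts to look and compute and a tool call to move; the robot and the scene stay as the last step left them, time stands still between calls to the robot, and variables do not carry over. Pictures are saved under pics/ and viewed, and the job is handed in when it is done.

Besides the shell and the picture viewer there is one more tool, called by a JSON object that holds its "fn" and its "kwargs", one argument or row to a line. step_arm: Moves the arm, as the interface text tells. Its arguments: {"type":"object","properties":{"rows":{"type":"array","items":{"type":"array"}},"force":{"type":"number"}},"required":["rows"]}

```bash
ls; mkdir -p pics; python3 - <<'E'
from bench import *
import cv2,json
s=observe();print(s)
for n in("side","top"):
    print(n,camera_info(n))
    cv2.imwrite(f"pics/{n}0.png",camera(n)[:,:,::-1])
E
```

```text
pics
{'time': 0.0, 'qpos': array([ 73.95719396,  39.53497549, -11.14522224,  89.74505586,
         9.01174323,  51.70864048, -12.32442322]), 'qd': array([-0.06897231,  0.01335404, -0.00095554, -0.0164231 ,  0.04740013,
        0.02076145,  0.10771813]), 'effort': array([ 1.16069725e-03, -5.39610243e+01, -1.26636654e+00, -1.58542353e+01,
        9.07695241e-03,  9.44191182e-03, -7.11859286e-06]), 'tool_pos': array([ 192.68095899, -593.87427291,  230.46383586]), 'tool_rot': array([[ 9.51143207e-01,  3.08749302e-01, -6.83452984e-04],
       [ 3.08750038e-01, -9.51141631e-01,  1.73538763e-03],
       [-1.14260867e-04, -1.86161829e-03, -9.99998261e-01]]), 'ft_force': array([ 0.0995745 , -0.26146743, -0.13168116]), 'torque': array([-0.03337681, -0.0070657 , -0.0068249 ]), 'finger_gap': 85.73712457268202}
side {'fovy': 56.312722298162875, 'cx': 279.50325194798666, 'cy': 212.4131408723697, 'cam_to_world': array([[-6.98505886e-01, -4.47372355e-01,  5.58522607e-01,
        -1.69913603e+02],
       [-7.15301695e-01,  4.59194069e-01, -5.26767777e-01,
         7.23184308e+02],
       [-2.08089276e-02, -7.67462561e-01, -6.40755965e-01,
         9.22579868e+02],
       [ 0.00000000e+00,  0.00000000e+00,  0.00000000e+00,
         1.00000000e+00]])}
top {'fovy': 49.902581725294176, 'cx': 273.2366443258676, 'cy': 208.6352056615526, 'cam_to_world': array([[ 2.55363421e-02, -9.93332971e-01,  1.12416657e-01,
         3.88414935e+02],
       [-9.99667724e-01, -2.57693057e-02, -6.19516522e-04,
         4.60294557e+01],
       [ 3.51228538e-03, -1.12363483e-01, -9.93660964e-01,
         1.31130973e+03],
       [ 0.00000000e+00,  0.00000000e+00,  0.00000000e+00,
         1.00000000e+00]])}
```

View pics/top0.png

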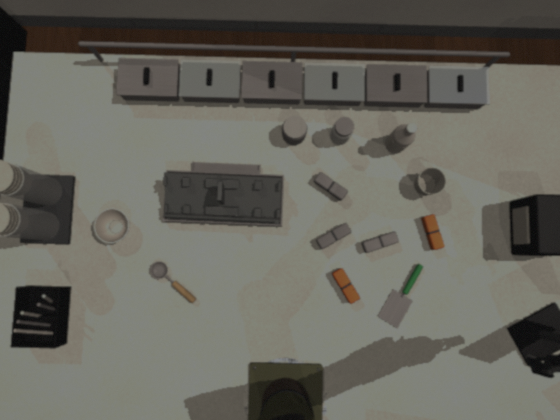

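View pics/side0.png

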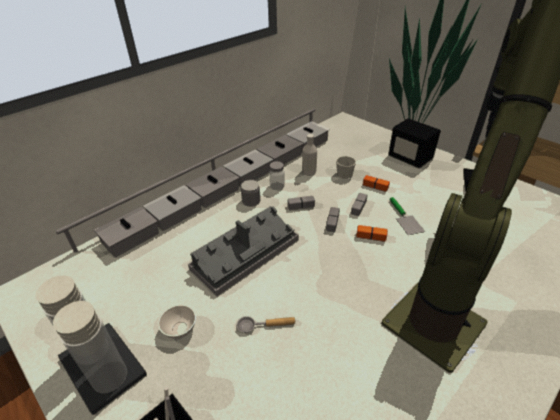

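```bash
cat > h.py <<'E'
from bench import *
import numpy as np,cv2
def K(n):
    i=camera_info(n);return i,210/np.tan(np.radians(i["fovy"]/2))
def ray(n,u,v,z):
    i,f=K(n);T=i["cam_to_world"];d=T[:3,:3]@[(u-i["cx"])/f,(v-i["cy"])/f,1];o=T[:3,3]
    return o+d*(z-o[2])/d[2]
def proj(n,p):
    i,f=K(n);T=i["cam_to_world"];c=T[:3,:3].T@(np.asarray(p,float)-T[:3,3]);return np.array([i["cx"]+f*c[0]/c[2],i["cy"]+f*c[1]/c[2]])
def crop(img,x0,y0,x1,y1,k,fn):
    c=img[y0:y1,x0:x1,::-1];c=cv2.resize(c,None,fx=k,fy=k,interpolation=cv2.INTER_CUBIC)
    c=np.clip(c.astype(float)*1.8,0,255).astype(np.uint8);cv2.imwrite(fn,c)
E
python3 - <<'E'
from h import *
t=cv2.imread("pics/top0.png")[:,:,::-1];s=cv2.imread("pics/side0.png")[:,:,::-1]
crop(t,150,150,310,240,5,"pics/tc.png");crop(t,300,160,460,310,5,"pics/tc2.png");crop(s,180,190,380,300,4,"pics/sc.png")
E
```

```text
(no output)
```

View pics/tc.png

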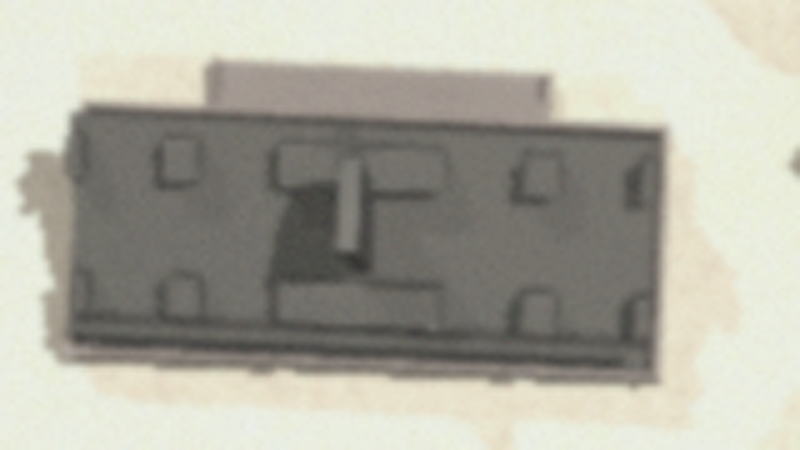

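View pics/tc2.png

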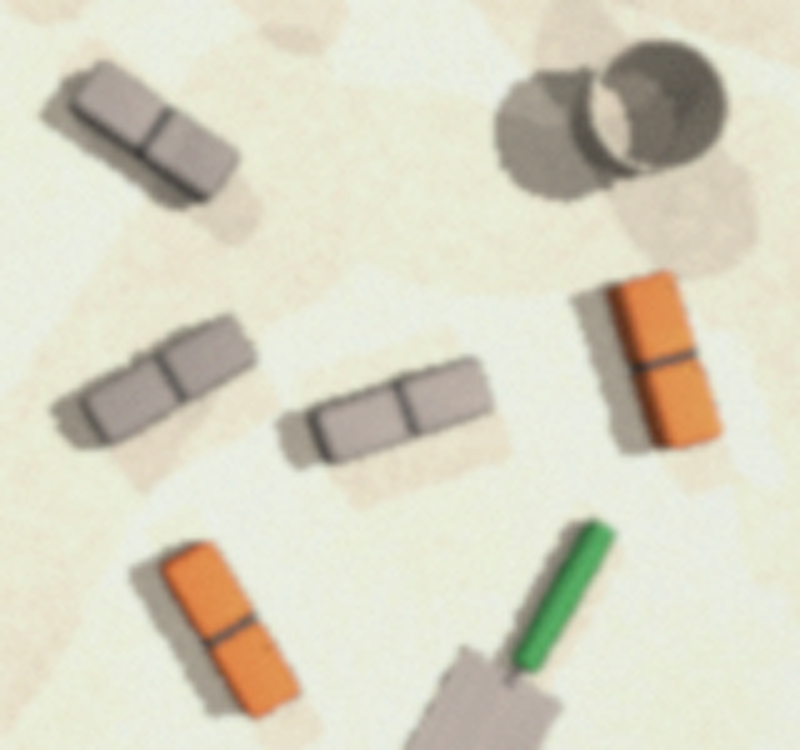

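View pics/sc.png

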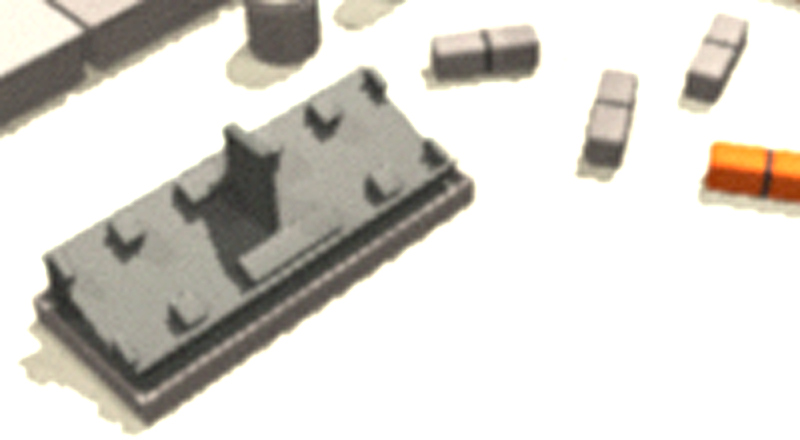

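```bash
python3 - <<'E'
from h import *
P=lambda a,z:ray("top",150+(a[0]+.5)/5-.5,150+(a[1]+.5)/5-.5,z)
def pr(n,p):print(n,np.round(p,1))
l1=P((208,62),8);l2=P((551,74),8);pr("lip",l1);pr("",l2);d=l1-l2;pr("len",np.linalg.norm(d))
ang=np.degrees(np.arctan2(-d[0],d[1]));print("pan y-axis dir: ang",ang)
c=[P((58,362),26),P((656,383),26),P((666,128),26)]
for q in c:pr("pan corner",q)
d=c[0]-c[1];print(np.linalg.norm(d),np.degrees(np.arctan2(-d[0],d[1])),np.linalg.norm(c[1]-c[2]))
pr("pan ctr from lip",(l1+l2)/2);pr("ctr of diag",(c[0]+c[2])/2)
# fin
f=[P(a,129) for a in((338,157),(362,157),(357,253),(335,252))]
for q in f:pr("fin",q)
pr("finc",np.mean(f,0))
# side view fin: print projection
print(proj("side",np.mean(f,0)))
E
python3 - <<'E'
import sys;sys.path.insert(0,'.')
from h import *
t=cv2.imread("pics/top0.png")
hsv=cv2.cvtColor(t,cv2.COLOR_BGR2HSV)
for p in [(331,187),(333,236),(381,242),(225,200),(225,168),(400,200)]:print(p,t[p[1],p[0]],hsv[p[1],p[0]])
E
```

```text
lip [667.5 289.7   8. ]
 [665.6  88.    8. ]
len 201.7
pan y-axis dir: ang -0.5328056849439896
pan corner [487.2 363.9  26. ]
pan corner [484.   22.4  26. ]
pan corner [631.8  20.1  26. ]
341.5247993663148 -0.5370478348827602 147.82108029883997
pan ctr from lip [666.5 188.9   8. ]
ctr of diag [559.5 192.   26. ]
fin [592.1 195.8 129. ]
fin [592.4 183.1 129. ]
fin [541.  183.8 129. ]
fin [541.2 195.4 129. ]
finc [566.7 189.5 129. ]
[241.51753204 223.66763389]
(331, 187) [70 73 77] [13 23 77]
(333, 236) [64 66 71] [ 9 25 71]
(381, 242) [58 60 63] [12 20 63]
(225, 200) [54 57 59] [18 22 59]
(225, 168) [79 82 89] [ 9 29 89]
(400, 200) [120 132 130] [ 35  23 132]
```

```bash
cat >> h.py <<'E'
from scipy.spatial.transform import Rotation as R
def Rt(yaw,pitch=0):
    # tool x at yaw (deg) when level, z down; pitch: tilt about world y by deg (+: surface descends toward +x)
    r=R.from_euler('z',yaw,degrees=True).as_matrix()@np.diag([1,-1,-1.])
    return R.from_euler('y',pitch,degrees=True).as_matrix()@r
def go(p,yaw=None,pitch=0,Rm=None):
    s=observe();R0=s["tool_rot"];Rm=Rt(yaw,pitch) if Rm is None else Rm
    d=R0.T@(np.asarray(p)-s["tool_pos"])/10
    rv=R.from_matrix(R0.T@Rm).as_rotvec()
    print("shift",np.round(d,2).tolist(),"turn",np.round(rv,4).tolist());return d,rv
def st():
    s=observe();print("t",round(s["time"],2),"pos",np.round(s["tool_pos"],1),"q",np.round(s["qpos"],0),"F",np.round(s["ft_force"],2),"M",np.round(s["torque"],3),"gap",round(s["finger_gap"],1),"toolx",np.round(s["tool_rot"][:,0],3),"z",np.round(s["tool_rot"][:,2],3))
def crushers(img,z=34,lo=0,show=True):
    """grey bars: top faces"""
    g=img.astype(int);gray=g.mean(2);sat=g.max(2)-g.min(2)
    m=((gray<98)&(sat<22)&(gray>50)).astype(np.uint8)
    return m
E
python3 - <<'E'
from h import *
P=lambda a,z:ray("top",300+(a[0]+.5)/5-.5,160+(a[1]+.5)/5-.5,z)
for n,c in dict(A=[(103,60),(240,155),(208,202),(74,97)],B=[(234,315),(259,355),(107,445),(82,405)],C=[(478,357),(494,405),(334,463),(312,410)]).items():
    q=[P(x,34) for x in c]; d=(q[1]+q[2]-q[0]-q[3]) if n=="A" else (q[0]+q[1]-q[2]-q[3])
    q=np.array(q);e=[np.linalg.norm(q[i]-q[i-1]).round(1) for i in range(4)]
    print(n,np.mean(q,0).round(1),"axis yaw",np.degrees(np.arctan2(d[1],d[0])).round(1),e)
for n,p,z in [("tin",(294,128),75),("jar",(343,127),100),("bottle",(408,131),170),("cup",(432,180),65),("bowl",(112,224),45),("spoon",(160,270),5),("bins",(270,98),60)]:print(n,ray("top",*p,z).round(0))
go([566.5,189.5,200],-0.5)
E
```

```text
A [ 604.6 -118.    34. ] axis yaw -125.6 [np.float64(27.4), np.float64(95.4), np.float64(33.0), np.float64(97.3)]
B [ 460.7 -127.9   34. ] axis yaw -58.1 [np.float64(100.8), np.float64(26.6), np.float64(100.6), np.float64(26.5)]
C [ 447.8 -260.4   34. ] axis yaw -69.9 [np.float64(99.5), np.float64(28.4), np.float64(97.0), np.float64(32.1)]
tin [758.  -7.  75.]
jar [ 757. -141.  100.]
bottle [ 730. -300.  170.]
cup [ 622. -397.   65.]
bowl [477. 497.  45.]
spoon [351. 365.   5.]
bins [849.  63.  60.]
shift [59.74, -62.97, 3.15] turn [-0.0016, 0.0003, 0.3226]
```

{"fn": "step_arm", "kwargs": {
  "rows": [
    [0.6, [20, -21, 0], [0, 0, 0.12]],
    [0.6, [40, -42, 0], [0, 0, 0.22]],
    [0.6, [40, -42, 0], [0, 0, 0.22]],
    [0.6, [40, -42, 0], [0, 0, 0.22]],
    [0.6, [40, -42, 0], [0, 0, 0.22]],
    [0.6, [40, -42, 0], [0, 0, 0.22]],
    [0.6, [40, -42, 0], [0, 0, 0.22]],
    [0.6, [40, -42, 0], [0, 0, 0.22]],
    [0.6, [40, -42, 0], [0, 0, 0.22]],
    [0.6, [40, -42, 0], [0, 0, 0.22]],
    [0.6, [40, -42, 0], [0, 0, 0.22]],
    [0.6, [40, -42, 0], [0, 0, 0.22]],
    [0.6, [40, -42, 0], [0, 0, 0.22]]
  ],
  "force": 80
}}

```text
time: 1.4
tool_pos: [446.1, -66.2, 231.2]
tool_rot: [[0.995, 0.103, 0.002], [0.103, -0.995, 0.003], [0.002, -0.002, -1.0]]
ft_force: [-0.1, -0.2, 1.1]
finger_gap: 50.9
```

```bash
python3 -c "
from h import *
st();go([566.5,189.5,200],-0.5)"
```

```text
t 1.4 pos [446.1 -66.2 231.2] q [  6.  27.  -4. 119.   3.  34. -85.] F [-0.07 -0.24  1.11] M [-0.064  0.006 -0.015] gap 50.9 toolx [0.995 0.103 0.002] z [ 0.002  0.003 -1.   ]
shift [14.6, -24.19, 3.21] turn [-0.0024, -0.0022, 0.1119]
```

{"fn": "step_arm", "kwargs": {
  "rows": [
    [0.6, [14.6, -24.2, 1.5], [0, 0, 0.112]],
    [0.6, [14.6, -24.2, 1.5], [0, 0, 0.112]],
    [0.6, [14.6, -24.2, 1.5], [0, 0, 0.112]],
    [0.6, [14.6, -24.2, 1.5], [0, 0, 0.112]],
    [0.6, [14.6, -24.2, 1.5], [0, 0, 0.112]],
    [0.6, [14.6, -24.2, 1.5], [0, 0, 0.112]],
    [0.6, [14.6, -24.2, 1.5], [0, 0, 0.112]],
    [0.6, [14.6, -24.2, 1.5], [0, 0, 0.112]],
    [0.6, [14.6, -24.2, 1.5], [0, 0, 0.112]],
    [0.6, [14.6, -24.2, 1.5], [0, 0, 0.112]],
    [0.6, [14.6, -24.2, 1.5], [0, 0, 0.112]]
  ]
}}

```text
time: 2.5
tool_pos: [566.3, 181.5, 216.5]
tool_rot: [[1.0, -0.02, -0.0], [-0.02, -1.0, -0.001], [-0.0, 0.001, -1.0]]
ft_force: [0.3, 0.7, 0.2]
finger_gap: 51.3
```

```bash
python3 -c "
from h import *
st();go([566.5,189.5,92],-0.5)
crop(camera('side'),160,130,340,290,4,'pics/s1.png')"
```

```text
t 2.5 pos [566.3 181.5 216.5] q [ -22.   38.    0.   96.   -0.   46. -113.] F [0.29 0.73 0.15] M [-0.049 -0.013 -0.032] gap 51.3 toolx [ 1.   -0.02 -0.  ] z [-0.    -0.001 -1.   ]
shift [0.0, -0.81, 12.45] turn [0.0007, 0.0001, -0.0115]
```

View pics/s1.png

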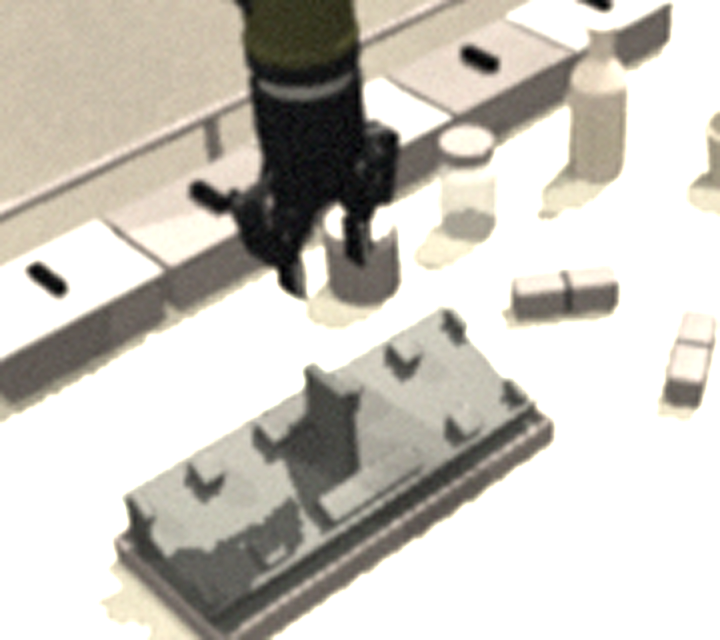

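{"fn": "step_arm", "kwargs": {
  "rows": [
    [0.6, [0, 0, 2], [0, 0, 0]],
    [0.6, [0, 0, 2], [0, 0, 0]],
    [0.6, [0, 0, 2], [0, 0, 0]]
  ]
}}

```text
time: 2.85
tool_pos: [566.2, 182.7, 196.3]
tool_rot: [[1.0, -0.019, -0.001], [-0.019, -1.0, -0.0], [-0.001, 0.0, -1.0]]
ft_force: [-0.9, 0.8, 0.5]
finger_gap: 51.0
```

```bash
python3 -c "
from h import *
st();go([566.5,189.5,92],-0.5)"
```

```text
t 2.85 pos [566.2 182.7 196.3] q [ -23.   39.    0.   98.   -0.   43. -113.] F [-0.86  0.77  0.54] M [0.001 0.033 0.035] gap 51.0 toolx [ 1.    -0.019 -0.001] z [-0.001 -0.    -1.   ]
shift [0.03, -0.68, 10.43] turn [0.0004, 0.0008, -0.0098]
```

{"fn": "step_arm", "kwargs": {
  "rows": [
    [0.6, [0.03, -0.68, 3], [0, 0, -0.01]],
    [0.6, [0.03, -0.68, 6], [0, 0, -0.01]],
    [0.6, [0.03, -0.68, 8], [0, 0, -0.01]],
    [0.6, [0.03, -0.68, 10.4], [0, 0, -0.01]],
    [0.6, [0.03, -0.68, 10.4], [0, 0, -0.01]],
    [0.6, [0.03, -0.68, 10.4], [0, 0, -0.01]]
  ]
}}

```text
time: 3.45
tool_pos: [567.4, 189.9, 93.0]
tool_rot: [[1.0, -0.008, 0.001], [-0.008, -1.0, 0.0], [0.001, -0.0, -1.0]]
ft_force: [0.0, -0.6, 0.4]
finger_gap: 51.9
```

```bash
python3 -c "
from h import *
st();go([566.5,189.5,92],-0.5)
crop(camera('side'),160,130,340,290,4,'pics/s2.png');crop(camera('top'),150,130,310,240,5,'pics/t2.png')"
```

```text
t 3.45 pos [567.4 189.9  93. ] q [ -23.   48.   -0.  101.    0.   31. -113.] F [ 0.05 -0.58  0.42] M [ 0.011 -0.058  0.005] gap 51.9 toolx [ 1.    -0.008  0.001] z [ 0.001  0.    -1.   ]
shift [-0.09, 0.04, 0.1] turn [-0.0001, -0.0006, 0.0004]
```

View pics/s2.png

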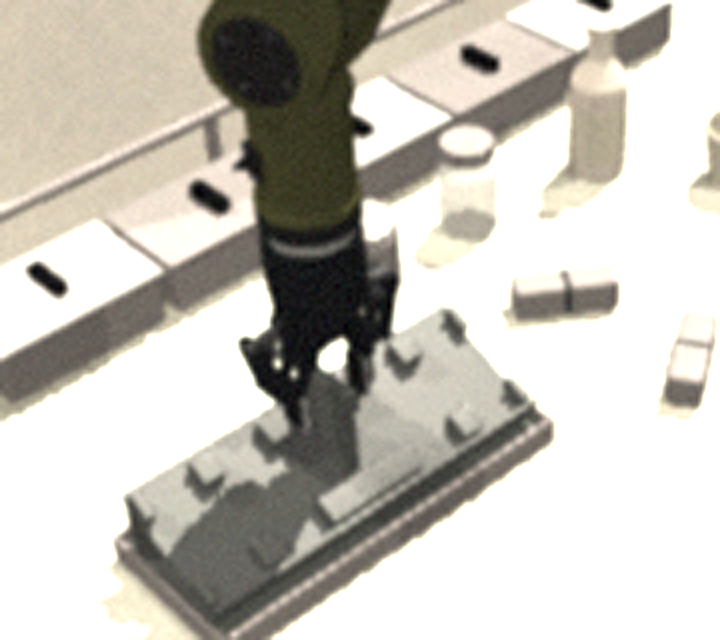

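{"fn": "step_arm", "kwargs": {
  "rows": [
    [0.0, [0, 0, 0], [0, 0, 0]],
    [0.0, [0, 0, 0], [0, 0, 0]],
    [0.0, [0, 0, 0], [0, 0, 0]],
    [0.0, [0, 0, 0], [0, 0, 0]],
    [0.0, [0, 0, 0], [0, 0, 0]],
    [0.0, [0, 0, 0], [0, 0, 0]],
    [0.0, [0, 0, 0], [0, 0, 0]],
    [0.0, [0, 0, 0], [0, 0, 0]],
    [0.0, [0, 0, 0], [0, 0, 0]],
    [0.0, [0, 0, 0], [0, 0, 0]]
  ],
  "force": 100
}}

```text
time: 4.55
tool_pos: [567.3, 190.2, 93.3]
tool_rot: [[1.0, -0.009, 0.001], [-0.009, -1.0, 0.001], [0.001, -0.001, -1.0]]
ft_force: [-0.9, 0.1, 6.3]
finger_gap: 10.6
```

```bash
python3 -c "
from h import *
st()"
```

```text
t 4.55 pos [567.3 190.2  93.3] q [ -23.   48.   -0.  101.    0.   31. -114.] F [-0.88  0.05  6.33] M [ 0.007  0.229 -0.308] gap 10.6 toolx [ 1.    -0.009  0.001] z [ 0.001  0.001 -1.   ]
```

{"fn": "step_arm", "kwargs": {
  "rows": [
    [0, [0, 0, -1], [0, 0, 0]],
    [0, [0, 0, -2], [0, 0, 0]],
    [0, [0, 0, -3], [0, 0, 0]],
    [0, [0, 0, -4.5], [0, 0, 0]],
    [0, [0, 0, -6], [0, 0, 0]],
    [0, [0, 0, -7.5], [0, 0, 0]],
    [0, [0, 0, -8.5], [0, 0, 0]],
    [0, [0, 0, -9], [0, 0, 0]],
    [0, [0, 0, -9], [0, 0, 0]],
    [0, [0, 0, -9], [0, 0, 0]],
    [0, [0, 0, -9], [0, 0, 0]]
  ]
}}

```text
time: 5.65
tool_pos: [566.3, 189.6, 181.5]
tool_rot: [[1.0, -0.008, -0.002], [-0.008, -1.0, -0.001], [-0.002, 0.001, -1.0]]
ft_force: [0.3, 1.2, -5.2]
finger_gap: 10.9
```

```bash
python3 -c "
from h import *
st()
crop(camera('side'),160,100,340,290,3,'pics/s3.png')"
```

```text
t 5.65 pos [566.3 189.6 181.5] q [ -23.   41.    0.   98.   -0.   42. -113.] F [ 0.28  1.2  -5.19] M [0.011 0.012 0.01 ] gap 10.9 toolx [ 1.    -0.008 -0.002] z [-0.002 -0.001 -1.   ]
```

View pics/s3.png

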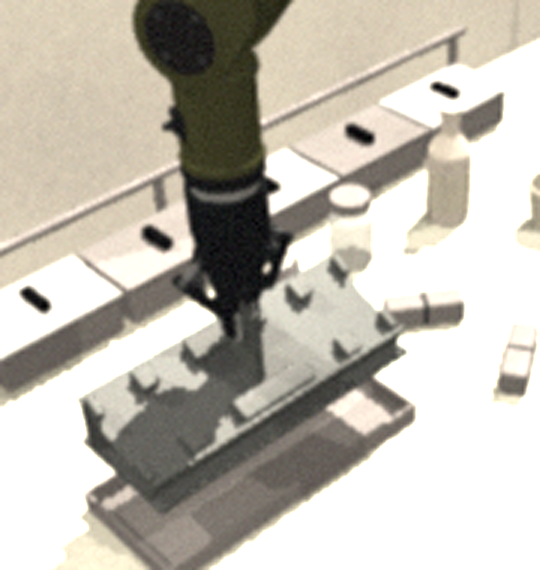

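{"fn": "step_arm", "kwargs": {
  "rows": [
    [0, [0, 0, 0], [0, 0, -0.1]],
    [0, [0, 0, 0], [0, 0, -0.2]],
    [0, [0, 0, 0], [0, 0, -0.3]],
    [0, [0, 0, 0], [0, 0, -0.4]],
    [0, [0, 0, 0], [0, 0, -0.5]],
    [0, [0, 0, 0], [0, 0, -0.6]],
    [0, [0, 0, 0], [0, 0, -0.7]],
    [0, [0, 0, 0], [0, 0, -0.8]],
    [0, [0, 0, 0], [0, 0, -0.9]],
    [0, [0, 0, 0], [0, 0, -1.0]],
    [0, [0, 0, 0], [0, 0, -1.1]],
    [0, [0, 0, 0], [0, 0, -1.2]],
    [0, [0, 0, 0], [0, 0, -1.3]],
    [0, [0, 0, 0], [0, 0, -1.4]],
    [0, [0, 0, 0], [0, 0, -1.5]],
    [0, [0, 0, 0], [0, 0, -1.57]],
    [0, [0, 0, 0], [0, 0, -1.57]]
  ]
}}

```text
time: 7.4
tool_pos: [566.8, 189.1, 181.6]
tool_rot: [[0.01, 1.0, -0.001], [1.0, -0.01, -0.001], [-0.001, -0.001, -1.0]]
ft_force: [-0.6, 0.2, -5.9]
finger_gap: 10.9
```

```bash
python3 -c "
from h import *
st()
t=camera('top');cv2.imwrite('pics/t3full.png',t[:,:,::-1])
crop(t,150,150,310,250,5,'pics/t3.png')"
```

```text
t 7.4 pos [566.8 189.1 181.6] q [ -8.  43. -26.  97.  24.  46. -46.] F [-0.59  0.17 -5.93] M [ 0.02  -0.045 -0.005] gap 10.9 toolx [ 0.01   1.    -0.001] z [-0.001 -0.001 -1.   ]
```

View pics/t3.png

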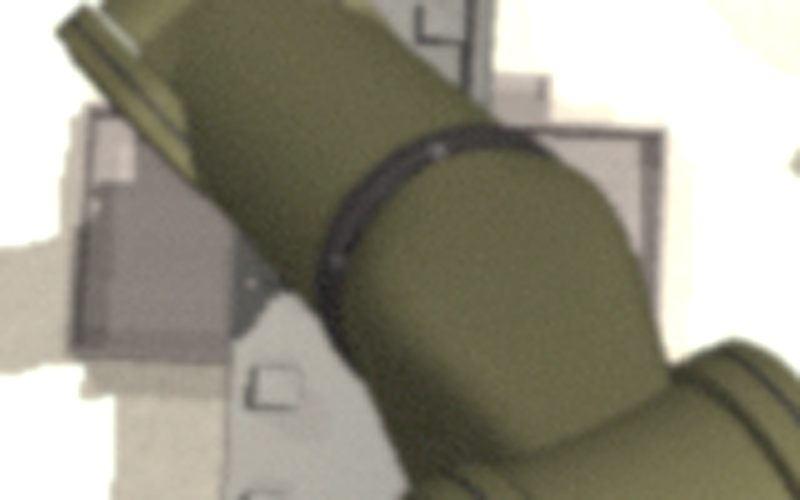

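```bash
python3 - <<'E'
from h import *
P=lambda a,z:ray("top",150+(a[0]+.5)/5-.5,150+(a[1]+.5)/5-.5,z)
q=np.array([P(a,26) for a in((82,107),(70,358),(656,383),(666,130))]);print(q.round(1),q.mean(0).round(1))
print([np.linalg.norm(q[i]-q[i-1]).round(1) for i in range(4)])
d=q[0]+q[1]-q[2]-q[3];print(np.degrees(np.arctan2(-d[0],d[1])))
E
```

```text
[[635.2 357.9  26. ]
 [489.6 357.2  26. ]
 [484.   22.4  26. ]
 [630.6  20.1  26. ]] [559.9 189.4  26. ]
[np.float64(337.9), np.float64(145.6), np.float64(334.8), np.float64(146.6)]
-0.8781914185788741
```

{"fn": "step_arm", "kwargs": {
  "rows": [
    [0, [0, 0, 0], [0, 0, -0.1]],
    [0, [0, 0, 0], [0, 0, -0.2]],
    [0, [0, 0, 0], [0, 0, -0.3]],
    [0, [0, 0, 0], [0, 0, -0.4]],
    [0, [0, 0, 0], [0, 0, -0.5]],
    [0, [0, 0, 0], [0, 0, -0.6]],
    [0, [0, 0, 0], [0, 0, -0.7]],
    [0, [0, 0, 0], [0, 0, -0.8]],
    [0, [0, 0, 0], [0, 0, -0.9]],
    [0, [0, 0, 0], [0, 0, -1.0]],
    [0, [0, 0, 0], [0, 0, -1.1]],
    [0, [0, 0, 0], [0, 0, -1.2]],
    [0, [0, 0, 0], [0, 0, -1.3]],
    [0, [0, 0, 0], [0, 0, -1.4]],
    [0, [0, 0, 0], [0, 0, -1.5]],
    [0, [0, 0, 0], [0, 0, -1.57]],
    [0, [0, 0, 0], [0, 0, -1.57]],
    [0, [0, 0, 0], [0, 0, -1.57]],
    [0, [0, 0, 0], [0, 0, -1.57]]
  ]
}}

```text
time: 9.35
tool_pos: [567.0, 189.6, 182.1]
tool_rot: [[-1.0, 0.012, 0.0], [0.012, 1.0, -0.001], [-0.0, -0.001, -1.0]]
ft_force: [-0.1, 0.6, -6.6]
finger_gap: 10.6
```

```bash
python3 -c "
from h import *
st();go([556.6,189.7,130],179.3)
t=camera('top');cv2.imwrite('pics/t4full.png',t[:,:,::-1])
crop(t,150,150,310,250,5,'pics/t4.png')"
```

```text
t 9.35 pos [567.  189.6 182.1] q [  4.  48. -50.  96.  43.  57.  27.] F [-0.05  0.63 -6.59] M [-0.036  0.008  0.019] gap 10.6 toolx [-1.     0.012 -0.   ] z [ 0.    -0.001 -1.   ]
shift [1.04, -0.0, 5.21] turn [-0.0006, 0.0, 0.0004]
```

View pics/t4.png

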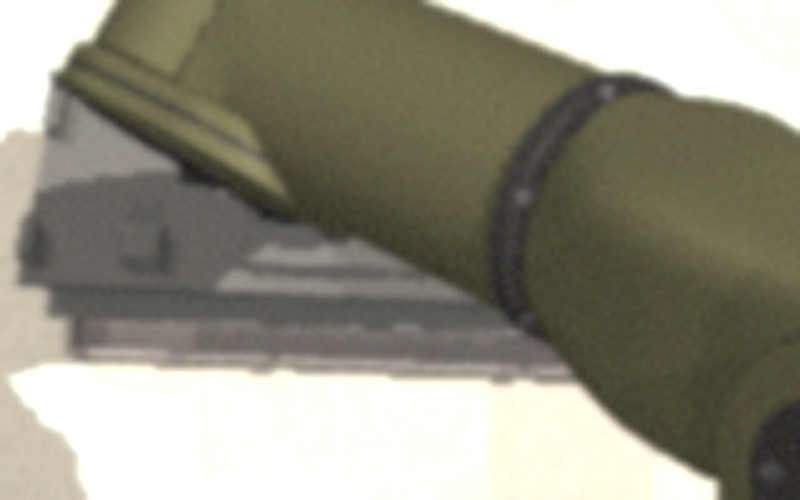

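Rack is turned half round, level. Now shift and lower to just above the walls.

{"fn": "step_arm", "kwargs": {
  "rows": [
    [0, [0.5, 0, 1], [0, 0, 0]],
    [0, [1.04, 0, 2], [0, 0, 0]],
    [0, [1.04, 0, 3], [0, 0, 0]],
    [0, [1.04, 0, 4], [0, 0, 0]],
    [0, [1.04, 0, 5], [0, 0, 0]],
    [0, [1.04, 0, 5.2], [0, 0, 0]],
    [0, [1.04, 0, 5.2], [0, 0, 0]],
    [0, [1.04, 0, 5.2], [0, 0, 0]]
  ]
}}

```text
time: 10.2
tool_pos: [556.8, 190.3, 130.6]
tool_rot: [[-1.0, 0.01, 0.001], [0.01, 1.0, 0.001], [-0.001, 0.001, -1.0]]
ft_force: [-0.1, -0.3, -6.1]
finger_gap: 10.8
```

```bash
python3 -c "
from h import *
st();go([556.6,189.7,93],179.3)
crop(camera('side'),160,100,340,290,4,'pics/s5.png');crop(camera('top'),150,150,310,250,5,'pics/t5.png')"
```

```text
t 10.2 pos [556.8 190.3 130.6] q [  2.  51. -47. 100.  48.  50.  23.] F [-0.08 -0.32 -6.11] M [ 0.038 -0.02   0.021] gap 10.8 toolx [-1.     0.01  -0.001] z [ 0.001  0.001 -1.   ]
shift [0.03, -0.06, 3.76] turn [0.0006, 0.0007, 0.0024]
```

View pics/s5.png

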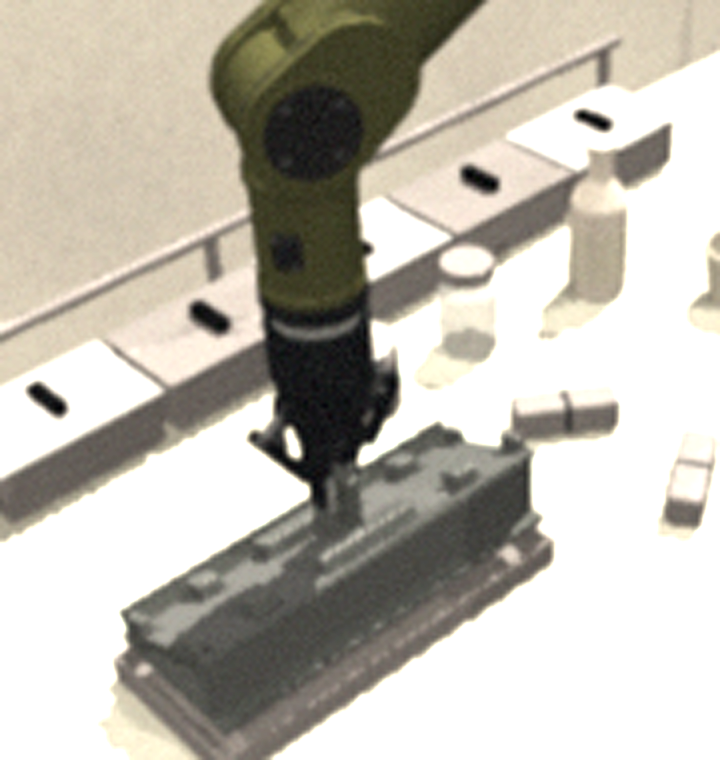

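View pics/t5.png

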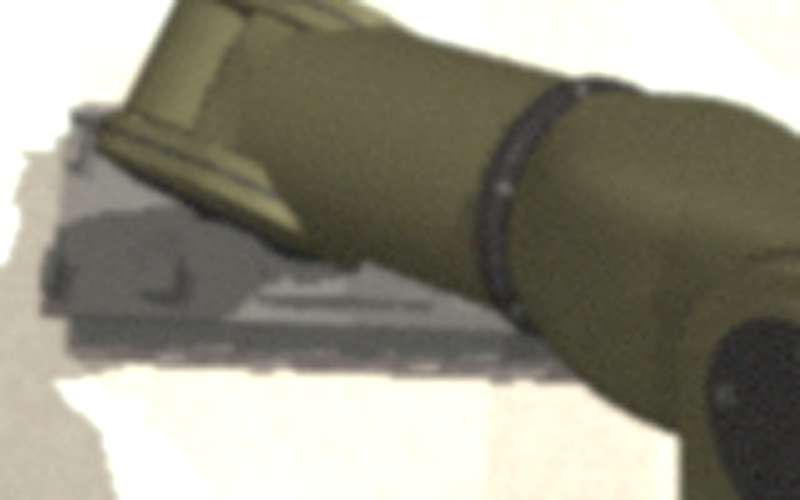

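{"fn": "step_arm", "kwargs": {
  "rows": [
    [0, [0, 0, 0.6], [0, 0, 0]],
    [0, [0, 0, 1.2], [0, 0, 0]],
    [0, [0, 0, 1.6], [0, 0, 0]],
    [0, [0, 0, 2.0], [0, 0, 0]],
    [0, [0, 0, 2.0], [0, 0, 0]],
    [0, [0, 0, 2.0], [0, 0, 0]]
  ]
}}

```text
time: 10.9
tool_pos: [556.4, 190.1, 110.2]
tool_rot: [[-1.0, 0.01, -0.0], [0.01, 1.0, -0.0], [0.0, -0.0, -1.0]]
ft_force: [0.3, 0.2, -6.3]
finger_gap: 10.4
```

```bash
python3 -c "
from h import *
st()"
```

```text
t 10.9 pos [556.4 190.1 110.2] q [  1.  53. -46. 101.  50.  49.  21.] F [ 0.34  0.23 -6.31] M [-0.049  0.036 -0.038] gap 10.4 toolx [-1.    0.01  0.  ] z [-0. -0. -1.]
```

No contact so far. Continue.

{"fn": "step_arm", "kwargs": {
  "rows": [
    [0, [0, 0, 0.3], [0, 0, 0]],
    [0, [0, 0, 0.6], [0, 0, 0]],
    [0, [0, 0, 0.9], [0, 0, 0]],
    [0, [0, 0, 1.2], [0, 0, 0]],
    [0, [0, 0, 1.4], [0, 0, 0]],
    [0, [0, 0, 1.4], [0, 0, 0]]
  ]
}}

```text
time: 11.5
tool_pos: [556.5, 189.9, 96.0]
tool_rot: [[-1.0, 0.01, -0.0], [0.01, 1.0, -0.0], [0.0, -0.0, -1.0]]
ft_force: [-0.1, 0.5, -6.5]
finger_gap: 10.9
```

```bash
python3 -c "
from h import *
st()"
```

```text
t 11.5 pos [556.5 189.9  96. ] q [  1.  54. -45. 101.  51.  47.  20.] F [-0.14  0.49 -6.49] M [-0.023 -0.301 -0.23 ] gap 10.9 toolx [-1.    0.01  0.  ] z [-0. -0. -1.]
```

{"fn": "step_arm", "kwargs": {
  "rows": [
    [0, [0, 0, 0.15], [0, 0, 0]],
    [0, [0, 0, 0.25], [0, 0, 0]],
    [0, [0, 0, 0.35], [0, 0, 0]],
    [0, [0, 0, 0.4], [0, 0, 0]],
    [0, [0, 0, 0.4], [0, 0, 0]]
  ]
}}

```text
time: 12.0
tool_pos: [556.8, 190.1, 93.3]
tool_rot: [[-1.0, 0.01, 0.001], [0.01, 1.0, -0.0], [-0.001, -0.0, -1.0]]
ft_force: [-0.4, -1.7, 5.5]
finger_gap: 11.1
```

```bash
python3 -c "
from h import *
st()"
```

```text
t 12.0 pos [556.8 190.1  93.3] q [  1.  54. -45. 101.  51.  47.  20.] F [-0.37 -1.73  5.47] M [-0.435  0.275 -0.11 ] gap 11.1 toolx [-1.     0.01  -0.001] z [ 0.001 -0.    -1.   ]
```

{"fn": "step_arm", "kwargs": {
  "rows": [
    [0.5, [0, 0, 0], [0, 0, 0]],
    [0.5, [0, 0, 0], [0, 0, 0]],
    [0.5, [0, 0, 0], [0, 0, 0]],
    [0.5, [0, 0, 0], [0, 0, 0]],
    [0.5, [0, 0, 0], [0, 0, 0]],
    [0.5, [0, 0, 0], [0, 0, 0]],
    [0.5, [0, 0, -3], [0, 0, 0]],
    [0.5, [0, 0, -6], [0, 0, 0]],
    [0.5, [0, 0, -10], [0, 0, 0]],
    [0.5, [0, 0, -12], [0, 0, 0]],
    [0.5, [0, 0, -12], [0, 0, 0]]
  ]
}}

```text
time: 13.1
tool_pos: [558.0, 191.5, 215.6]
tool_rot: [[-1.0, 0.01, 0.006], [0.01, 1.0, 0.003], [-0.006, 0.003, -1.0]]
ft_force: [-0.4, 0.1, -0.1]
finger_gap: 43.0
```

```bash
python3 -c "
from h import *
st();go([520,-50,215],135)"
```

```text
t 13.1 pos [558.  191.5 215.6] q [  4.  45. -52.  96.  41.  59.  28.] F [-0.37  0.11 -0.14] M [-0.047 -0.016 -0.014] gap 43.0 toolx [-1.     0.01  -0.006] z [ 0.006  0.003 -1.   ]
shift [3.56, -24.19, -0.03] turn [0.0051, 0.004, 0.7755]
```

{"fn": "step_arm", "kwargs": {
  "rows": [
    [0.6, [0, -5, 0], [0, 0, 0.15]],
    [0.6, [0, -10, 0], [0, 0, 0.3]],
    [0.6, [0, -15, 0], [0, 0, 0.45]],
    [0.6, [2, -20, 0], [0, 0, 0.6]],
    [0.6, [4, -25, 0], [0, 0, 0.75]],
    [0.6, [6, -30, 0], [0, 0, 0.9]],
    [0.6, [8, -35, 0], [0, 0, 1.05]],
    [0.6, [10, -40, 0], [0, 0, 1.2]],
    [0.6, [12, -45, 0], [0, 0, 1.2]],
    [0.6, [12, -50, 0], [0, 0, 1.2]],
    [0.6, [12, -56, 0], [0, 0, 1.2]],
    [0.6, [12, -56, 0], [0, 0, 1.2]],
    [0.6, [12, -56, 0], [0, 0, 1.2]],
    [0.6, [12, -56, 0], [0, 0, 1.2]],
    [0.6, [12, -56, 0], [0, 0, 1.2]]
  ]
}}

```text
time: 14.6
tool_pos: [431.2, -366.9, 211.9]
tool_rot: [[-0.356, 0.935, -0.001], [0.935, 0.356, 0.002], [0.002, 0.0, -1.0]]
ft_force: [0.8, -0.2, 0.6]
finger_gap: 51.3
```

```bash
python3 -c "
from h import *
st()
t=camera('top');s=camera('side');cv2.imwrite('pics/t6f.png',t[:,:,::-1]);cv2.imwrite('pics/s6f.png',s[:,:,::-1])
crop(t,150,150,310,240,5,'pics/t6.png');crop(s,180,190,340,300,5,'pics/s6.png')"
```

```text
t 14.6 pos [ 431.2 -366.9  211.9] q [ 58.  40. -38. 100.  31.  50.  27.] F [ 0.77 -0.15  0.57] M [ 0.051 -0.043 -0.011] gap 51.3 toolx [-0.356  0.935  0.002] z [-0.001  0.002 -1.   ]
```

View pics/t6.png

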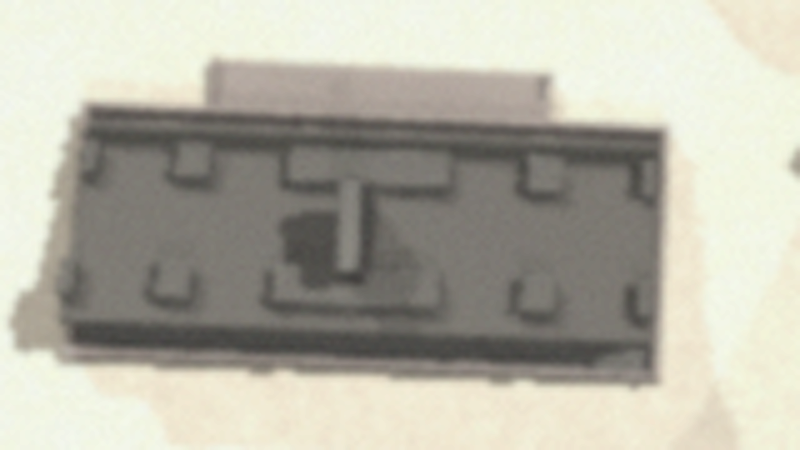

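View pics/s6.png

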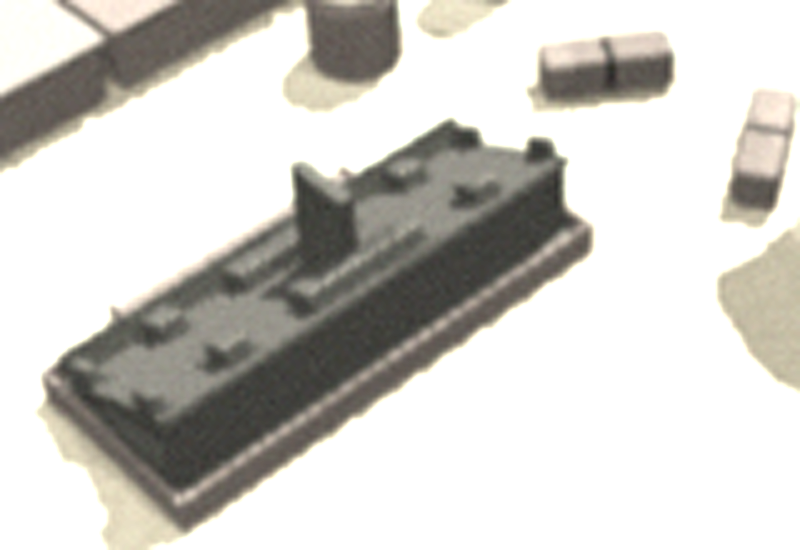

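View pics/t6f.png

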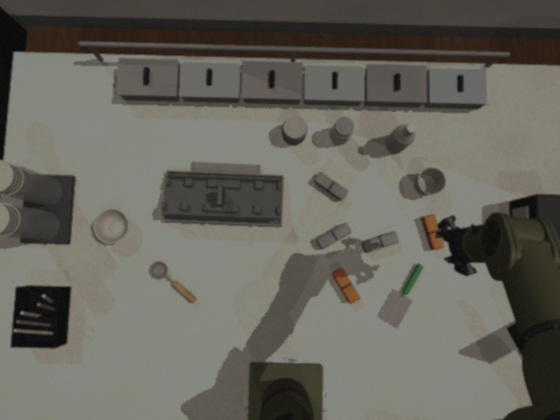

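```bash
python3 - <<'E'
from h import *
t=cv2.imread("pics/t6f.png")[:,:,::-1]
crop(t,300,160,460,310,5,"pics/t6c.png")
P=lambda a,z:ray("top",150+(a[0]+.5)/5-.5,150+(a[1]+.5)/5-.5,z)
f=np.array([P(a,129) for a in((338,178),(362,178),(357,275),(335,274))]);print("fin",f.mean(0).round(1))
E
```

```text
fin [555.2 189.1 129. ]
```

View pics/t6c.png

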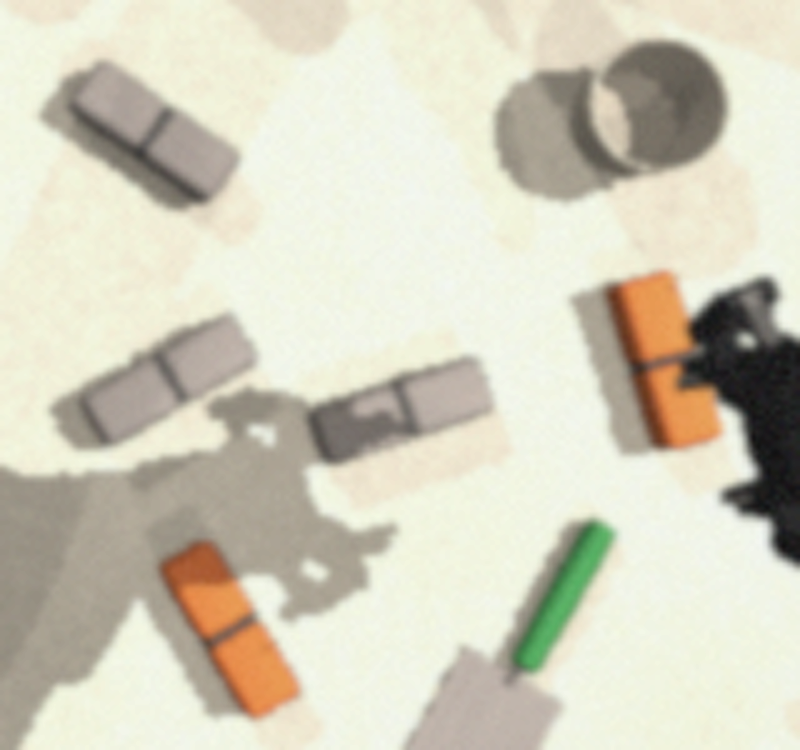

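```bash
python3 -c "
from h import *
st();go([447.8,-260.4,70],110.1)"
```

```text
t 14.7 pos [ 431.5 -367.   212.2] q [ 58.  40. -38. 100.  31.  50.  27.] F [-0.19  0.74  0.27] M [-0.041 -0.028 -0.018] gap 51.4 toolx [-0.356  0.934  0.001] z [-0.     0.001 -1.   ]
shift [9.36, 5.32, 14.23] turn [0.0, -0.0008, 0.0134]
```

{"fn": "step_arm", "kwargs": {
  "rows": [
    [0.65, [4, 2.2, 2], [0, 0, 0.013]],
    [0.65, [8, 4.4, 6], [0, 0, 0.013]],
    [0.65, [9.36, 5.32, 10], [0, 0, 0.013]],
    [0.65, [9.36, 5.32, 14.2], [0, 0, 0.013]],
    [0.65, [9.36, 5.32, 14.2], [0, 0, 0.013]],
    [0.65, [9.36, 5.32, 14.2], [0, 0, 0.013]],
    [0.65, [9.36, 5.32, 14.2], [0, 0, 0.013]]
  ]
}}

```text
time: 15.4
tool_pos: [449.0, -263.3, 72.3]
tool_rot: [[-0.34, 0.94, 0.003], [0.94, 0.34, -0.002], [-0.003, 0.002, -1.0]]
ft_force: [-0.9, -0.3, 0.2]
finger_gap: 55.4
```

```bash
python3 -c "
from h import *
st();go([447.8,-260.4,6],110.1)
crop(camera('side'),280,130,440,260,5,'pics/s7.png')"
```

```text
t 15.4 pos [ 449.  -263.3   72.3] q [ 40.  48. -25. 114.  44.  27.   2.] F [-0.93 -0.32  0.17] M [-0.01  -0.051  0.002] gap 55.4 toolx [-0.34   0.94  -0.003] z [ 0.003 -0.002 -1.   ]
shift [0.34, -0.03, 6.63] turn [0.0024, 0.0027, -0.0036]
```

View pics/s7.png

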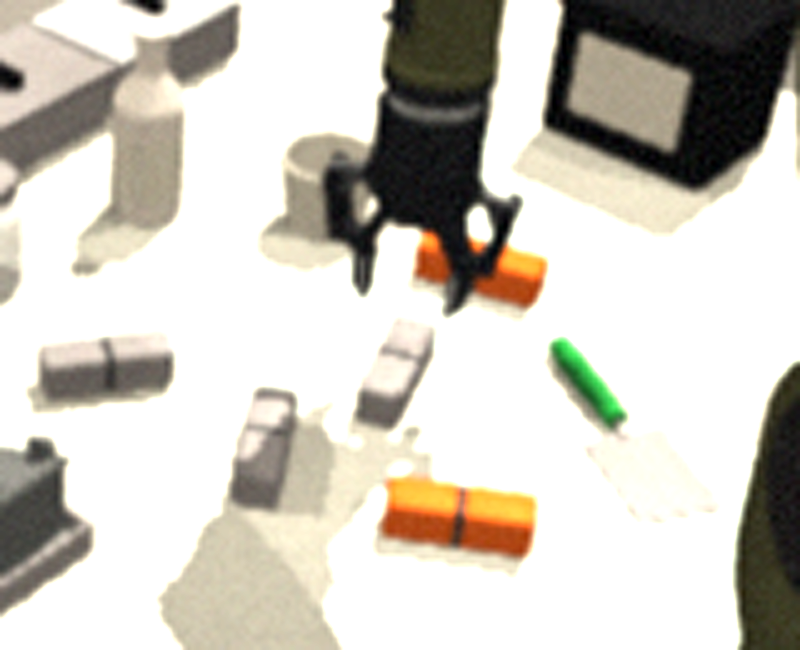

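{"fn": "step_arm", "kwargs": {
  "rows": [
    [0.65, [0.3, 0, 2], [0, 0, 0]],
    [0.65, [0.3, 0, 4], [0, 0, 0]],
    [0.65, [0.3, 0, 5.5], [0, 0, 0]],
    [0.65, [0.3, 0, 6.6], [0, 0, 0]],
    [0.65, [0.3, 0, 6.6], [0, 0, 0]],
    [0.65, [0.3, 0, 6.6], [0, 0, 0]]
  ]
}}

```text
time: 16.05
tool_pos: [447.3, -260.1, 5.2]
tool_rot: [[-0.341, 0.94, 0.002], [0.94, 0.341, -0.001], [-0.001, 0.001, -1.0]]
ft_force: [-0.1, 0.4, -0.9]
finger_gap: 55.2
```

```bash
python3 -c "
from h import *
st();go([447.8,-260.4,6],110.1)
crop(camera('side'),320,170,440,260,6,'pics/s8.png')"
```

```text
t 16.05 pos [ 447.3 -260.1    5.2] q [ 35.  54. -16. 116.  51.  17.  -5.] F [-0.1   0.42 -0.86] M [-0.028 -0.021  0.022] gap 55.2 toolx [-0.341  0.94  -0.001] z [ 0.002 -0.001 -1.   ]
shift [-0.04, 0.04, -0.08] turn [0.0012, 0.0012, -0.0033]
```

View pics/s8.png

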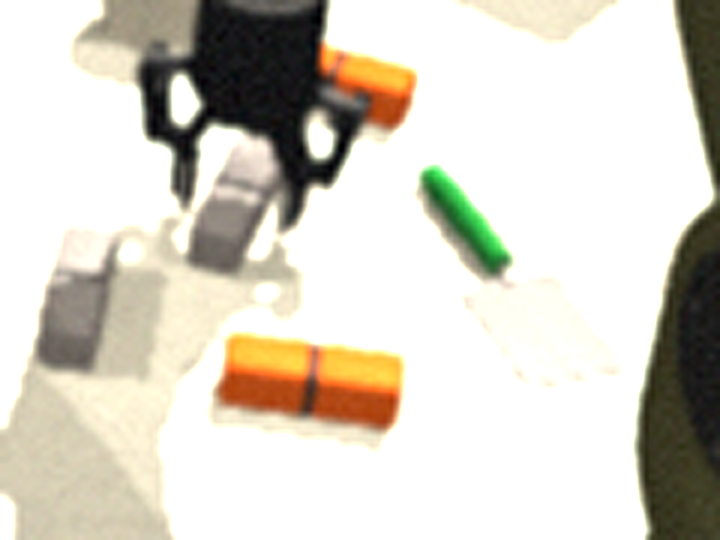

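{"fn": "step_arm", "kwargs": {
  "rows": [
    [0, [0, 0, 0], [0, 0, 0]],
    [0, [0, 0, 0], [0, 0, 0]],
    [0, [0, 0, 0], [0, 0, 0]],
    [0, [0, 0, 0], [0, 0, 0]],
    [0, [0, 0, 0], [0, 0, 0]],
    [0, [0, 0, 0], [0, 0, 0]],
    [0, [0, 0, 0], [0, 0, 0]],
    [0, [0, 0, -1], [0, 0, 0]],
    [0, [0, 0, -2.5], [0, 0, 0]],
    [0, [0, 0, -5], [0, 0, 0]],
    [0, [0, 0, -8], [0, 0, 0]],
    [0, [0, 0, -11], [0, 0, 0]],
    [0, [0, 0, -14], [0, 0, 0]],
    [0, [0, 0, -17], [0, 0, 0]],
    [0, [0, 0, -17], [0, 0, 0]],
    [0, [0, 0, -17], [0, 0, 0]],
    [0, [0, 0, -17], [0, 0, 0]]
  ],
  "force": 90
}}

```text
time: 17.8
tool_pos: [445.3, -259.5, 173.3]
tool_rot: [[-0.341, 0.94, -0.003], [0.94, 0.341, 0.001], [0.002, -0.002, -1.0]]
ft_force: [0.1, -0.5, -3.0]
finger_gap: 32.7
```

```bash
cat >> h.py <<'E'
def heavy():
    M=[];F=[];X=None
    for i in range(6):
        s=observe();M.append(s["torque"]);F.append(s["ft_force"]);camera("side")
    M=np.mean(M,0);F=np.mean(F,0);R0=observe()["tool_rot"]
    # moment of weight at offset d along tool x: d*x cross F(-z) ; component along horizontal normal
    n=np.cross(R0[:,0],[0,0,-1.]);print("M",M.round(3),"F",F.round(2),"along-n (>0: heavy at tool +x)",round(float(M@n),3))
E
python3 -c "
from h import *
st();heavy();st()
crop(camera('side'),300,90,440,260,4,'pics/s9.png')"
```

```text
t 17.8 pos [ 445.3 -259.5  173.3] q [ 46.  40. -35. 111.  34.  40.  10.] F [ 0.07 -0.49 -2.97] M [ 0.097  0.025 -0.023] gap 32.7 toolx [-0.341  0.94   0.002] z [-0.003  0.001 -1.   ]
M [ 0.075  0.004 -0.009] F [ 0.2  -0.35 -3.07] along-n (>0: heavy at tool +x) -0.072
t 18.1 pos [ 446.4 -259.4  173.7] q [ 46.  40. -35. 111.  34.  40.  10.] F [-0.85  0.   -2.85] M [ 0.071 -0.038 -0.015] gap 32.8 toolx [-0.341  0.94   0.001] z [-0.001  0.001 -1.   ]
```

View pics/s9.png

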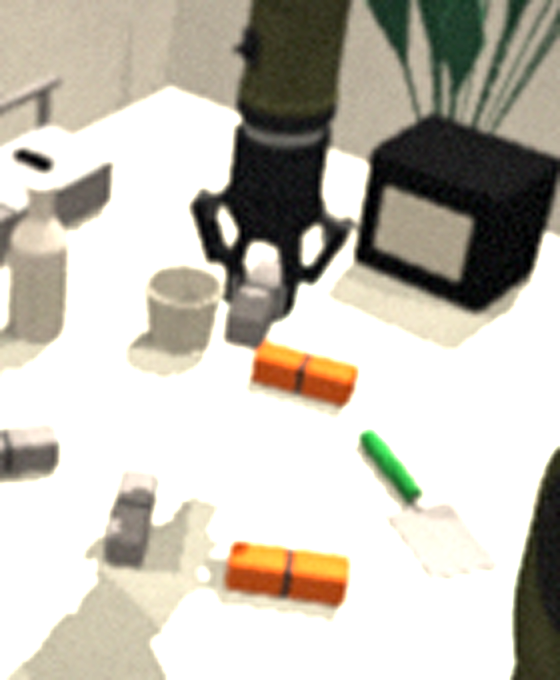

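```bash
cat >> h.py <<'E'
C0=np.array([560.3,189.8]);N=np.array([np.sin(np.radians(25)),0,np.cos(np.radians(25))]);D=np.array([N[2],0,-N[0]])
def lane(k,up,dn,tcpb=11.8):
    o={0:132,1:68,2:-68,3:-132}[k]
    L=np.array([C0[0]+0.0105*o,C0[1]+o,54.])
    return L+(17+up-tcpb)*N+dn*D
E
python3 -c "
from h import *
p=lane(3,2,3);print(p);h=lane(3,60,3);print(h)
go([580,57.8,200],179.4,25)"
```

```text
[564.67577485  57.8         59.25756128]
[589.18763403  57.8        111.82341293]
shift [25.27, 23.37, -2.61] turn [0.2681, 0.3776, -1.1918]
```

{"fn": "step_arm", "kwargs": {
  "rows": [
    [0, [2.53, 2.34, -2], [0.027, 0.038, -0.119]],
    [0, [5.05, 4.67, -3], [0.054, 0.076, -0.238]],
    [0, [7.58, 7.01, -3], [0.08, 0.113, -0.358]],
    [0, [10.11, 9.35, -3], [0.107, 0.151, -0.477]],
    [0, [12.63, 11.69, -3], [0.134, 0.189, -0.596]],
    [0, [15.16, 14.02, -3], [0.161, 0.227, -0.715]],
    [0, [17.69, 16.36, -3], [0.188, 0.264, -0.834]],
    [0, [20.22, 18.7, -3], [0.214, 0.302, -0.953]],
    [0, [22.74, 21.03, -3], [0.241, 0.34, -1.073]],
    [0, [25.27, 23.37, -2.6], [0.268, 0.378, -1.192]],
    [0, [25.27, 23.37, -2.6], [0.268, 0.378, -1.192]],
    [0, [25.27, 23.37, -2.6], [0.268, 0.378, -1.192]],
    [0, [25.27, 23.37, -2.6], [0.268, 0.378, -1.192]]
  ]
}}

```text
time: 19.45
tool_pos: [580.2, 56.1, 199.9]
tool_rot: [[-0.906, 0.011, -0.422], [0.013, 1.0, -0.001], [0.422, -0.007, -0.907]]
ft_force: [0.2, -0.3, -1.4]
finger_gap: 32.7
```

```bash
python3 -c "
from h import *
st();heavy();go(lane(3,40,3),179.4,25)
crop(camera('side'),200,90,360,260,4,'pics/s10.png')"
```

```text
t 19.45 pos [580.2  56.1 199.9] q [ 14.  59. -53.  72.  31.  90.  52.] F [ 0.25 -0.33 -1.42] M [ 0.    -0.59  -0.003] gap 32.7 toolx [-0.906  0.013  0.422] z [-0.422 -0.001 -0.907]
M [-0.035 -0.644  0.015] F [ 0.12 -0.26 -3.  ] along-n (>0: heavy at tool +x) 0.584
shift [-4.55, 0.17, 9.67] turn [0.0, 0.0011, -0.0016]
```

View pics/s10.png

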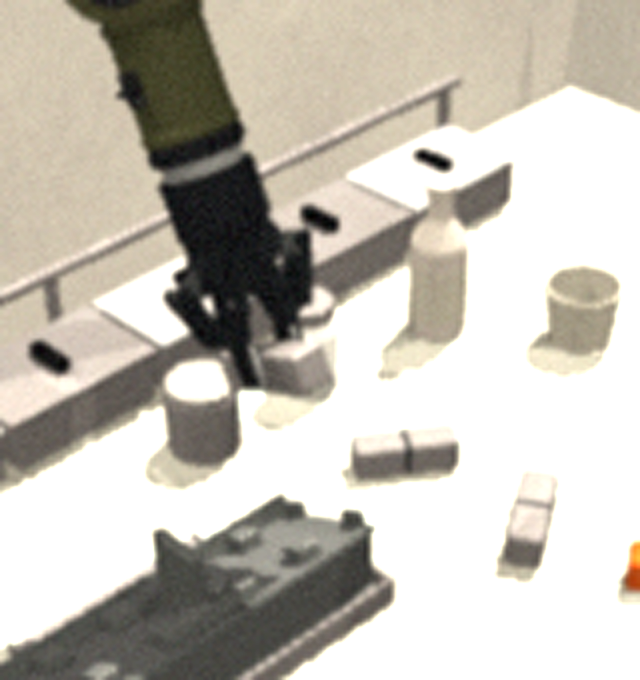

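{"fn": "step_arm", "kwargs": {
  "rows": [
    [0, [-1.5, 0.17, 3], [0, 0, 0]],
    [0, [-3, 0.17, 6], [0, 0, 0]],
    [0, [-4.55, 0.17, 9.6], [0, 0, 0]],
    [0, [-4.55, 0.17, 9.6], [0, 0, 0]],
    [0, [-4.55, 0.17, 9.6], [0, 0, 0]],
    [0, [-4.55, 0.17, 9.6], [0, 0, 0]]
  ]
}}

```text
time: 20.4
tool_pos: [582.2, 59.7, 96.4]
tool_rot: [[-0.908, 0.01, -0.419], [0.01, 1.0, 0.002], [0.419, -0.003, -0.908]]
ft_force: [0.2, 1.1, -2.3]
finger_gap: 32.9
```

```bash
python3 -c "
from h import *
st();go(lane(3,2,3),179.4,25)
crop(camera('side'),200,130,330,260,5,'pics/s11.png');crop(camera('top'),210,140,310,240,6,'pics/t11.png')"
```

```text
t 20.4 pos [582.2  59.7  96.4] q [ 13.  66. -51.  75.  36.  82.  51.] F [ 0.18  1.09 -2.34] M [ 0.022 -0.703  0.002] gap 32.9 toolx [-0.908  0.01   0.419] z [-0.419  0.002 -0.908]
shift [0.03, -0.2, 4.11] turn [0.0018, 0.0036, 0.0002]
```

View pics/s11.png

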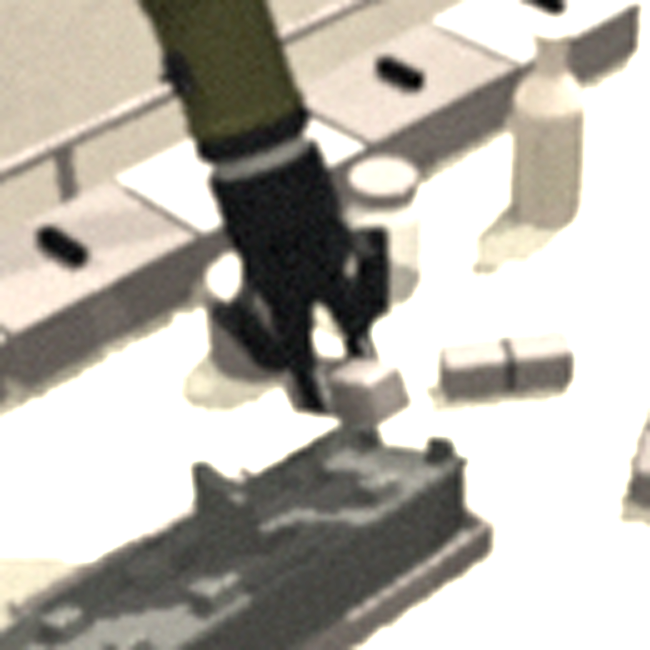

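View pics/t11.png

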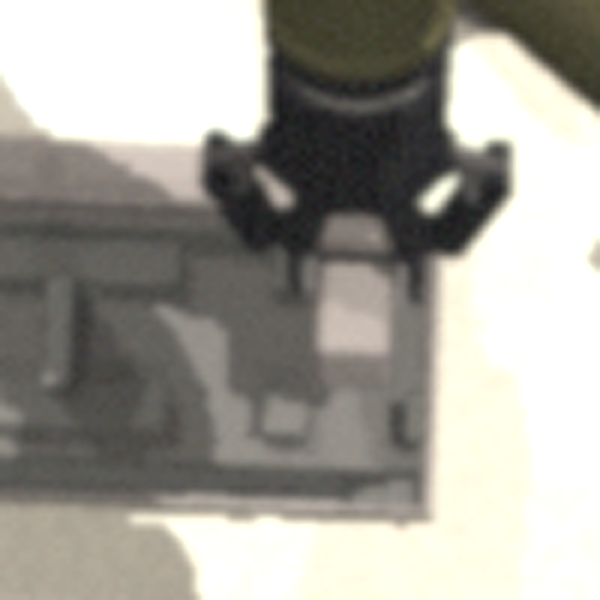

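{"fn": "step_arm", "kwargs": {
  "rows": [
    [0, [0, -0.05, 1], [0, 0, 0]],
    [0, [0, -0.08, 2], [0, 0, 0]],
    [0, [0, -0.08, 3], [0, 0, 0]],
    [0, [0, -0.08, 3.6], [0, 0, 0]],
    [0, [0, -0.08, 4.1], [0, 0, 0]],
    [0, [0, -0.08, 4.1], [0, 0, 0]],
    [0, [0, -0.08, 4.1], [0, 0, 0]]
  ]
}}

```text
time: 21.2
tool_pos: [563.7, 57.8, 57.7]
tool_rot: [[-0.907, 0.01, -0.422], [0.011, 1.0, -0.0], [0.422, -0.005, -0.907]]
ft_force: [0.4, -2.1, 5.2]
finger_gap: 32.8
```

```bash
python3 -c "
from h import *
st();go(lane(3,0,3),179.4,25)
crop(camera('side'),200,130,330,260,5,'pics/s12.png');crop(camera('top'),210,140,310,240,6,'pics/t12.png')"
```

```text
t 21.2 pos [563.7  57.8  57.7] q [ 14.  68. -50.  79.  37.  77.  49.] F [ 0.37 -2.11  5.17] M [-0.295  0.018  0.156] gap 32.8 toolx [-0.907  0.011  0.422] z [-0.422 -0.    -0.907]
shift [-0.02, -0.0, 0.02] turn [-0.0003, 0.0006, -0.0005]
```

View pics/s12.png

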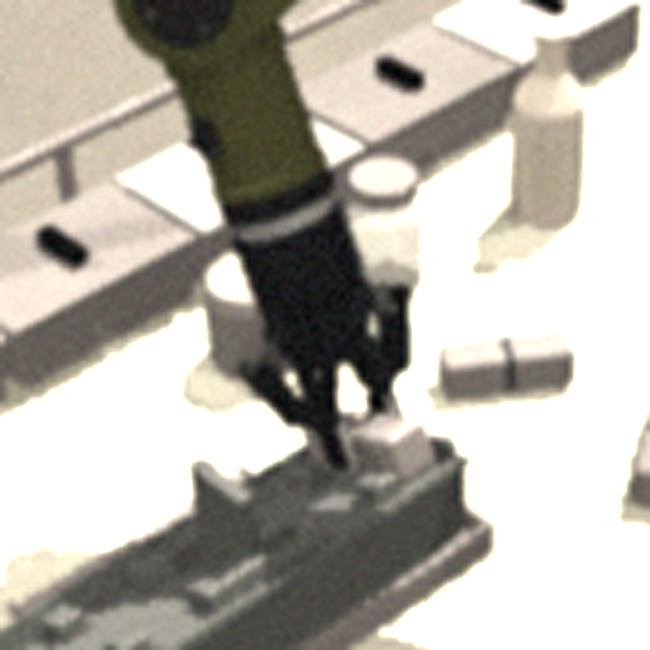

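View pics/t12.png

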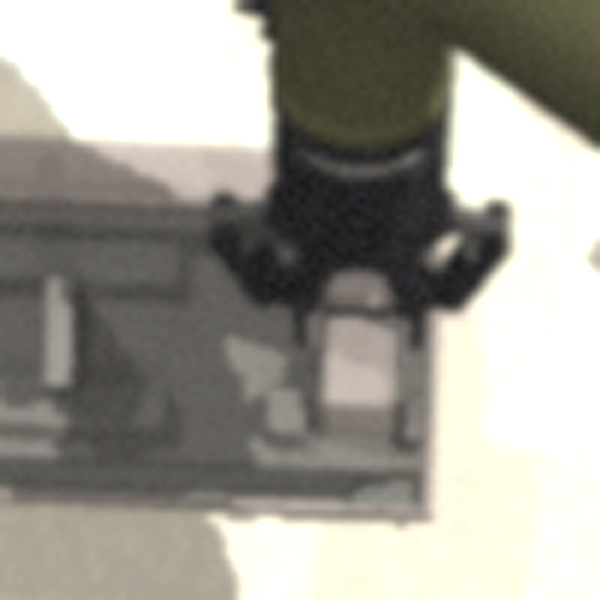

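{"fn": "step_arm", "kwargs": {
  "rows": [
    [0.45, [0, 0, 0], [0, 0, 0]],
    [0.5, [0, 0, 0], [0, 0, 0]],
    [0.55, [0, 0, 0], [0, 0, 0]],
    [0.6, [0, 0, 0], [0, 0, 0]],
    [0.6, [0, 0, 0], [0, 0, 0]],
    [0.6, [0, 0, 0], [0, 0, 0]],
    [0.6, [0, 0, -2], [0, 0, 0]],
    [0.6, [0, 0, -4], [0, 0, 0]],
    [0.6, [0, 0, -7], [0, 0, 0]],
    [0.6, [0, 0, -11], [0, 0, 0]],
    [0.6, [0, 0, -15], [0, 0, 0]],
    [0.6, [0, 0, -15], [0, 0, 0]]
  ]
}}

```text
time: 22.5
tool_pos: [630.5, 59.9, 197.9]
tool_rot: [[-0.91, 0.012, -0.414], [0.011, 1.0, 0.005], [0.414, -0.001, -0.91]]
ft_force: [0.6, 0.0, -0.4]
finger_gap: 51.2
```

```bash
python3 -c "
from h import *
st();go([460,-50,200],122)
t=camera('top')
crop(camera('side'),200,130,360,260,5,'pics/s13.png');crop(t,210,140,310,240,6,'pics/t13.png')
crop(t,300,160,460,310,5,'pics/t13c.png')"
```

```text
t 22.5 pos [630.5  59.9 197.9] q [ 11.  62. -52.  61.  32.  95.  56.] F [ 0.56  0.02 -0.39] M [ 0.042 -0.463  0.032] gap 51.2 toolx [-0.91   0.011  0.414] z [-0.414  0.005 -0.91 ]
shift [15.49, -11.19, 6.81] turn [-0.2135, -0.3897, 0.9842]
```

View pics/s13.png

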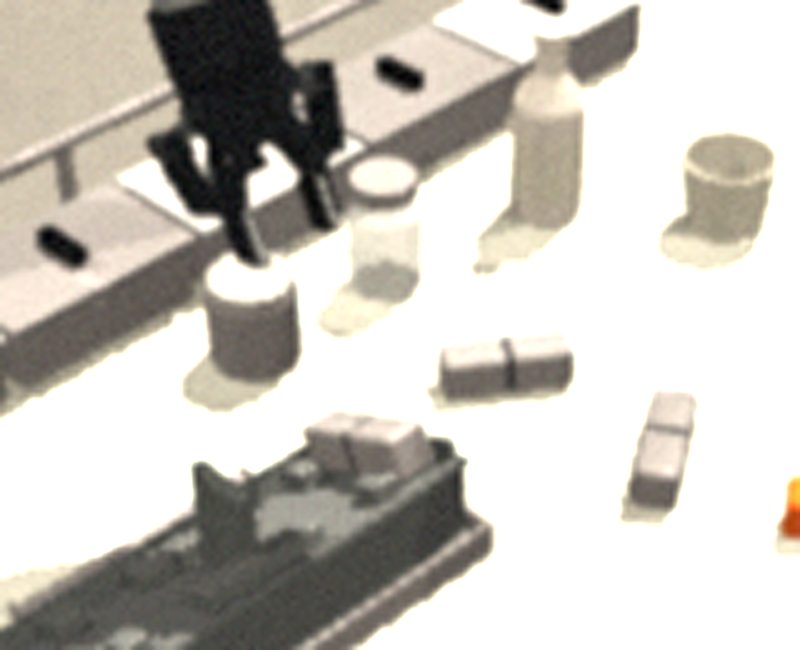

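View pics/t13c.png

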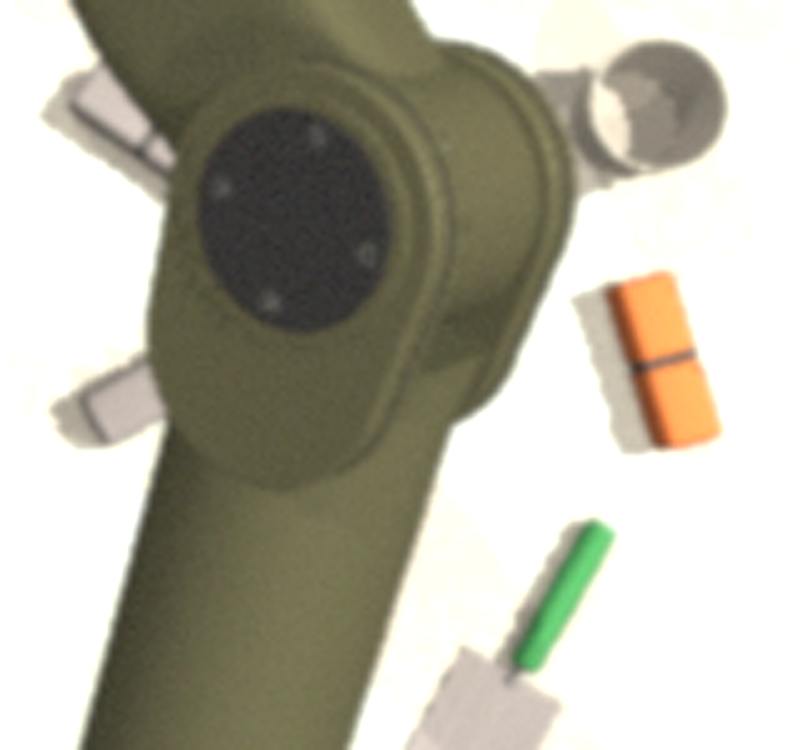

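```bash
python3 -c "
from h import *
st();go([460.7,-127.9,160],121.9)"
```

```text
t 22.6 pos [627.4  58.4 193.5] q [ 11.  63. -52.  61.  32.  95.  56.] F [ 0.32 -0.76 -1.15] M [-0.04  -0.463  0.073] gap 51.3 toolx [-0.907  0.01   0.421] z [-0.421  0.    -0.907]
shift [13.52, -18.78, 10.04] turn [-0.2216, -0.3946, 0.9872]
```

{"fn": "step_arm", "kwargs": {
  "rows": [
    [0.65, [1.35, -1.88, 1.0], [-0.022, -0.039, 0.099]],
    [0.65, [2.7, -3.76, 2.0], [-0.044, -0.079, 0.197]],
    [0.65, [4.06, -5.63, 3.0], [-0.066, -0.118, 0.296]],
    [0.65, [5.41, -7.51, 4.0], [-0.089, -0.158, 0.395]],
    [0.65, [6.76, -9.39, 5.0], [-0.111, -0.197, 0.494]],
    [0.65, [8.11, -11.27, 6.0], [-0.133, -0.237, 0.592]],
    [0.65, [9.46, -13.15, 7.0], [-0.155, -0.276, 0.691]],
    [0.65, [10.82, -15.02, 8.0], [-0.177, -0.316, 0.79]],
    [0.65, [12.17, -16.9, 9.0], [-0.199, -0.355, 0.888]],
    [0.65, [13.52, -18.78, 10.0], [-0.222, -0.395, 0.987]],
    [0.65, [13.52, -18.78, 10.0], [-0.222, -0.395, 0.987]],
    [0.65, [13.52, -18.78, 10.0], [-0.222, -0.395, 0.987]]
  ]
}}

```text
time: 23.8
tool_pos: [458.7, -128.6, 159.5]
tool_rot: [[-0.529, 0.849, -0.004], [0.849, 0.529, 0.0], [0.002, -0.003, -1.0]]
ft_force: [1.3, 0.2, 0.5]
finger_gap: 55.9
```

```bash
python3 -c "
from h import *
st();s=camera('side');st();go([460.7,-127.9,60],121.9)
crop(s,280,130,440,260,5,'pics/s14.png')"
```

```text
t 23.8 pos [ 458.7 -128.6  159.5] q [ 33.  39. -36. 118.  40.  36.   1.] F [1.25 0.16 0.5 ] M [ 0.054 -0.046  0.02 ] gap 55.9 toolx [-0.529  0.849  0.002] z [-0.004  0.    -1.   ]
t 23.85 pos [ 460.2 -127.9  159.7] q [ 33.  39. -36. 118.  40.  36.   1.] F [ 0.5   0.09 -0.23] M [ 0.062 -0.053  0.   ] gap 55.6 toolx [-0.529  0.848  0.002] z [-0.002  0.001 -1.   ]
shift [-0.05, 0.06, 9.97] turn [-0.0013, -0.0019, 0.0011]
```

View pics/s14.png

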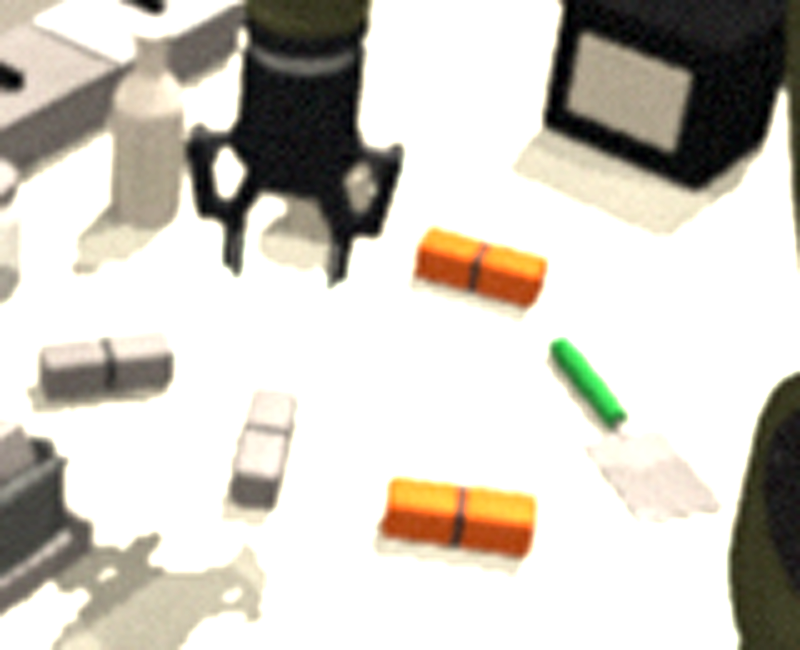

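{"fn": "step_arm", "kwargs": {
  "rows": [
    [0.65, [0, 0, 3], [0, 0, 0]],
    [0.65, [0, 0, 6], [0, 0, 0]],
    [0.65, [0, 0, 9], [0, 0, 0]],
    [0.65, [0, 0.06, 11], [0, 0, 0]],
    [0.65, [0, 0.06, 11], [0, 0, 0]],
    [0.65, [0, 0.06, 11], [0, 0, 0]]
  ]
}}

```text
time: 24.45
tool_pos: [461.4, -127.1, 50.0]
tool_rot: [[-0.53, 0.848, -0.001], [0.848, 0.53, 0.001], [0.001, -0.001, -1.0]]
ft_force: [-0.1, 0.0, 0.4]
finger_gap: 55.4
```

```bash
python3 -c "
from h import *
st();s=camera('side');go([460.7,-127.9,5.5],121.9)
crop(s,300,160,400,260,6,'pics/s15.png')"
```

```text
t 24.45 pos [ 461.4 -127.1   50. ] q [ 23.  49. -21. 122.  55.  20. -13.] F [-0.1   0.01  0.35] M [ 0.037  0.002 -0.002] gap 55.4 toolx [-0.53   0.848  0.001] z [-0.001  0.001 -1.   ]
shift [0.01, -0.11, 4.51] turn [0.0001, -0.0005, 0.001]
```

View pics/s15.png

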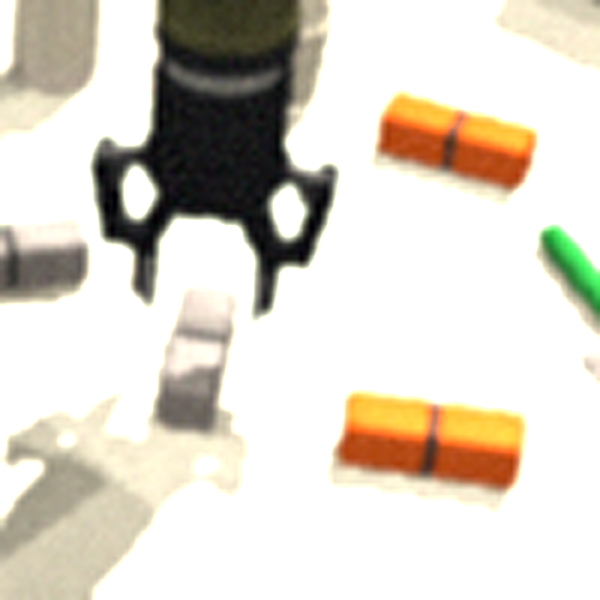

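Straddling; lower, then close and lift.

{"fn": "step_arm", "kwargs": {
  "rows": [
    [0.65, [0, -0.1, 2], [0, 0, 0]],
    [0.65, [0, -0.1, 3.5], [0, 0, 0]],
    [0.65, [0, -0.1, 4.5], [0, 0, 0]],
    [0.65, [0, -0.1, 4.5], [0, 0, 0]],
    [0.65, [0, -0.1, 4.5], [0, 0, 0]]
  ]
}}

```text
time: 25.0
tool_pos: [460.6, -128.5, 6.0]
tool_rot: [[-0.529, 0.849, 0.0], [0.849, 0.529, -0.0], [-0.0, 0.0, -1.0]]
ft_force: [-0.6, 0.4, 0.2]
finger_gap: 56.2
```

```bash
python3 -c "
from h import *
st()"
```

```text
t 25.0 pos [ 460.6 -128.5    6. ] q [ 17.  53. -12. 122.  63.  11. -21.] F [-0.59  0.41  0.23] M [ 0.015 -0.014 -0.026] gap 56.2 toolx [-0.529  0.849 -0.   ] z [ 0. -0. -1.]
```

{"fn": "step_arm", "kwargs": {
  "rows": [
    [0, [0, 0, 0], [0, 0, 0]],
    [0, [0, 0, 0], [0, 0, 0]],
    [0, [0, 0, 0], [0, 0, 0]],
    [0, [0, 0, 0], [0, 0, 0]],
    [0, [0, 0, 0], [0, 0, 0]],
    [0, [0, 0, 0], [0, 0, 0]],
    [0, [0, 0, 0], [0, 0, 0]],
    [0, [0, 0, -1], [0, 0, 0]],
    [0, [0, 0, -2.5], [0, 0, 0]],
    [0, [0, 0, -5], [0, 0, 0]],
    [0, [0, 0, -8], [0, 0, 0]],
    [0, [0, 0, -11], [0, 0, 0]],
    [0, [0, 0, -14], [0, 0, 0]],
    [0, [0, 0, -17], [0, 0, 0]],
    [0, [0, 0, -17], [0, 0, 0]],
    [0, [0, 0, -17], [0, 0, 0]],
    [0, [0, 0, -17], [0, 0, 0]]
  ],
  "force": 90
}}

```text
time: 26.7
tool_pos: [458.7, -128.9, 174.0]
tool_rot: [[-0.528, 0.849, -0.004], [0.849, 0.528, -0.0], [0.002, -0.004, -1.0]]
ft_force: [0.9, 0.6, -3.8]
finger_gap: 32.7
```

```bash
python3 -c "
from h import *
heavy();st();go([lane(1,60,3)[0],258,200],179.4,25);go([lane(1,60,3)[0],258,200],-.6,25)
crop(camera('side'),300,90,400,260,4,'pics/s16.png')"
```

```text
M [0.064 0.016 0.003] F [ 0.09 -0.14 -3.42] along-n (>0: heavy at tool +x) -0.063
t 27.0 pos [ 459.7 -128.4  174.5] q [ 34.  38. -38. 117.  38.  38.   2.] F [-1.19 -0.55 -3.65] M [0.099 0.029 0.014] gap 32.7 toolx [-0.529  0.849  0.002] z [-0.003  0.    -1.   ]
shift [25.84, 31.59, -2.57] turn [0.2218, 0.3942, -0.9867]
shift [25.84, 31.59, -2.57] turn [0.4597, -0.2587, 2.0989]
```

View pics/s16.png

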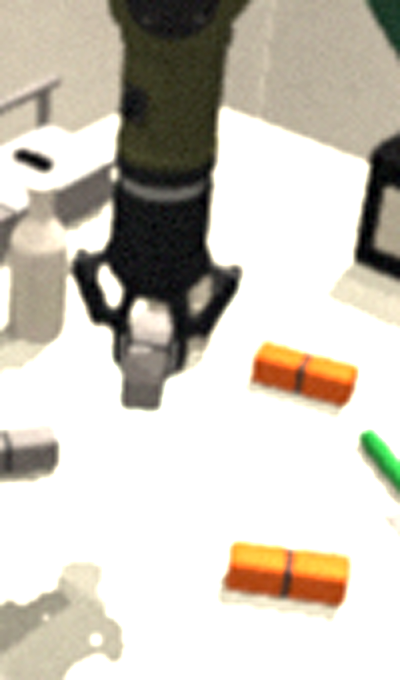

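{"fn": "step_arm", "kwargs": {
  "rows": [
    [0, [2.15, 2.63, -2], [0.018, 0.033, -0.082]],
    [0, [4.3, 5.27, -3], [0.037, 0.066, -0.164]],
    [0, [6.46, 7.9, -3], [0.055, 0.099, -0.247]],
    [0, [8.61, 10.53, -3], [0.074, 0.131, -0.329]],
    [0, [10.77, 13.16, -3], [0.092, 0.164, -0.411]],
    [0, [12.92, 15.8, -3], [0.111, 0.197, -0.493]],
    [0, [15.07, 18.43, -3], [0.129, 0.23, -0.576]],
    [0, [17.23, 21.06, -3], [0.148, 0.263, -0.658]],
    [0, [19.38, 23.69, -3], [0.166, 0.296, -0.74]],
    [0, [21.53, 26.33, -3], [0.185, 0.329, -0.822]],
    [0, [23.69, 28.96, -3], [0.203, 0.361, -0.904]],
    [0, [25.84, 31.59, -2.6], [0.222, 0.394, -0.987]],
    [0, [25.84, 31.59, -2.6], [0.222, 0.394, -0.987]],
    [0, [25.84, 31.59, -2.6], [0.222, 0.394, -0.987]],
    [0, [25.84, 31.59, -2.6], [0.222, 0.394, -0.987]]
  ]
}}

```text
time: 28.55
tool_pos: [592.0, 256.5, 200.4]
tool_rot: [[-0.907, 0.011, -0.421], [0.013, 1.0, -0.002], [0.421, -0.007, -0.907]]
ft_force: [-0.9, 0.1, -3.2]
finger_gap: 32.8
```

```bash
python3 -c "
from h import *
st();heavy();st();go(lane(1,40,3),179.4,25)"
```

```text
t 28.55 pos [592.  256.5 200.4] q [ -4.  63. -55.  59.  30.  94.  41.] F [-0.91  0.07 -3.16] M [-0.055 -0.657  0.054] gap 32.8 toolx [-0.907  0.013  0.421] z [-0.421 -0.002 -0.907]
M [ 0.011 -0.692  0.013] F [-0.18 -0.22 -3.44] along-n (>0: heavy at tool +x) 0.627
t 28.85 pos [592.  256.8 201.3] q [ -4.  63. -55.  59.  30.  94.  41.] F [-0.09 -0.7  -3.68] M [ 0.024 -0.648 -0.029] gap 32.8 toolx [-0.907  0.012  0.421] z [-0.421 -0.    -0.907]
shift [-3.69, 0.15, 10.14] turn [-0.0004, 0.0021, -0.0015]
```

{"fn": "step_arm", "kwargs": {
  "rows": [
    [0, [-1.5, 0.15, 3], [0, 0, 0]],
    [0, [-3, 0.15, 6], [0, 0, 0]],
    [0, [-3.7, 0.15, 10.1], [0, 0, 0]],
    [0, [-3.7, 0.15, 10.1], [0, 0, 0]],
    [0, [-3.7, 0.15, 10.1], [0, 0, 0]],
    [0, [-3.7, 0.15, 10.1], [0, 0, 0]]
  ]
}}

```text
time: 29.45
tool_pos: [584.2, 260.0, 96.4]
tool_rot: [[-0.908, 0.011, -0.418], [0.011, 1.0, 0.003], [0.418, -0.002, -0.908]]
ft_force: [0.2, 0.2, -2.3]
finger_gap: 32.8
```

```bash
python3 -c "
from h import *
st();s=camera('side');t=camera('top');st();go(lane(1,0,3),179.4,25)
crop(s,170,130,300,260,5,'pics/s17.png');crop(t,150,140,300,240,5,'pics/t17.png')"
```

```text
t 29.45 pos [584.2 260.   96.4] q [ -4.  69. -53.  65.  33.  84.  40.] F [ 0.18  0.2  -2.31] M [ 0.014 -0.726  0.025] gap 32.8 toolx [-0.908  0.011  0.418] z [-0.418  0.003 -0.908]
t 29.55 pos [584.2 259.8  96.3] q [ -4.  69. -53.  65.  33.  84.  40.] F [ 0.19 -0.33 -3.29] M [ 0.056 -0.654 -0.04 ] gap 32.5 toolx [-0.908  0.011  0.418] z [-0.418  0.002 -0.908]
shift [0.03, -0.21, 4.29] turn [0.0022, 0.0049, -0.0001]
```

View pics/t17.png

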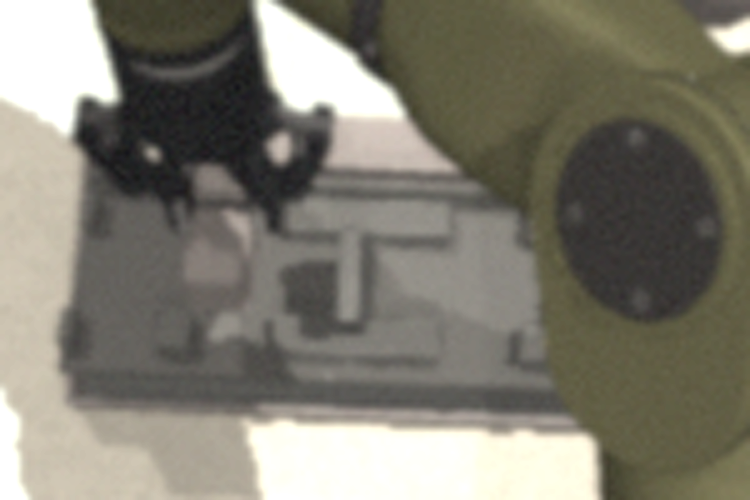

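View pics/s17.png

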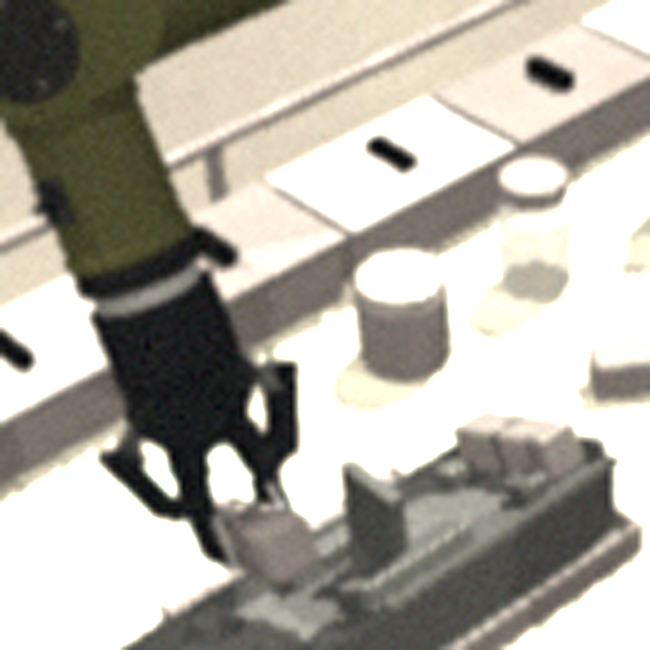

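```bash
python3 - <<'E'
from h import *
print(ray("top",190.4,206,85)[1]-22, ray("top",150+268/5,207,85)[1]+22)
print(ray("top",192.8,198,118)[1])
# using clean t6 pic crop (150,150,k5): curbs
P=lambda a,z:ray("top",150+(a[0]+.5)/5-.5,150+(a[1]+.5)/5-.5,z)
# lower row (high side) curb tops ~ z=54+40*sin25+14*cos25
zh=54+40*.4226+13;zl=54-40*.4226+13
print("low row", [P((x,285),zh)[1].round(1) for x in(82,150,193,270,440,512,556,630)])
print("up row", [P((x,160),zl)[1].round(1) for x in(100,172,212,288,452,522,563,635)])
E
```

```text
249.8804436966014 257.7005194214748
260.40128191446615
low row [np.float64(338.7), np.float64(301.5), np.float64(278.0), np.float64(235.9), np.float64(142.9), np.float64(103.5), np.float64(79.4), np.float64(38.9)]
up row [np.float64(340.3), np.float64(299.6), np.float64(277.0), np.float64(234.0), np.float64(141.3), np.float64(101.6), np.float64(78.4), np.float64(37.7)]
```

{"fn": "step_arm", "kwargs": {
  "rows": [
    [0, [0, -0.15, 0.8], [0, 0, 0]],
    [0, [0, -0.25, 1.6], [0, 0, 0]],
    [0, [0, -0.25, 2.5], [0, 0, 0]],
    [0, [0, -0.25, 3.3], [0, 0, 0]],
    [0, [0, -0.25, 3.9], [0, 0, 0]],
    [0, [0, -0.25, 4.2], [0, 0, 0]],
    [0, [0, -0.25, 4.2], [0, 0, 0]]
  ]
}}

```text
time: 30.25
tool_pos: [566.2, 255.9, 59.0]
tool_rot: [[-0.908, 0.011, -0.42], [0.012, 1.0, 0.0], [0.42, -0.004, -0.908]]
ft_force: [1.6, -5.7, 14.3]
finger_gap: 32.6
```

```bash
python3 -c "
from h import *
st();s=camera('side');t=camera('top');st();go(lane(1,0,3),179.4,25)
crop(s,170,130,300,260,5,'pics/s18.png');crop(t,150,140,300,240,5,'pics/t18.png')"
```

```text
t 30.25 pos [566.2 255.9  59. ] q [ -3.  71. -52.  70.  35.  79.  38.] F [ 1.63 -5.7  14.29] M [-0.733  0.53   0.571] gap 32.6 toolx [-0.908  0.012  0.42 ] z [-0.42   0.    -0.908]
t 30.35 pos [566.2 255.9  59. ] q [ -3.  71. -52.  70.  35.  79.  38.] F [ 2.23 -5.53 13.78] M [-0.814  0.549  0.452] gap 32.7 toolx [-0.908  0.012  0.42 ] z [-0.42   0.    -0.908]
shift [-0.04, 0.19, 0.16] turn [0.0003, 0.0031, -0.0011]
```

View pics/t18.png

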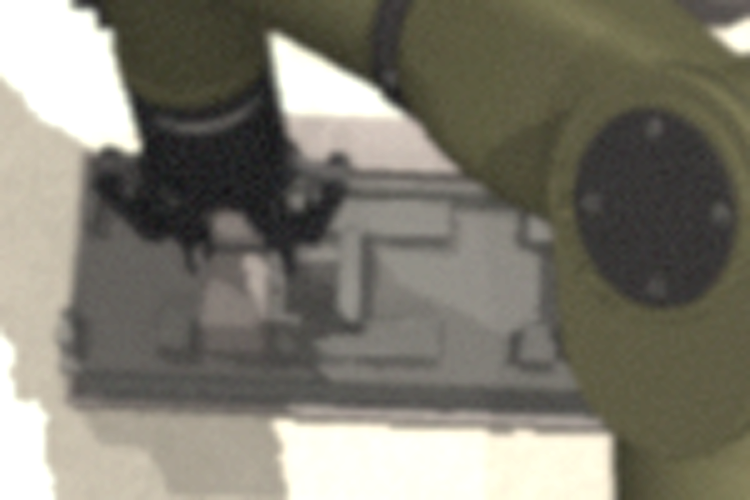

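View pics/s18.png

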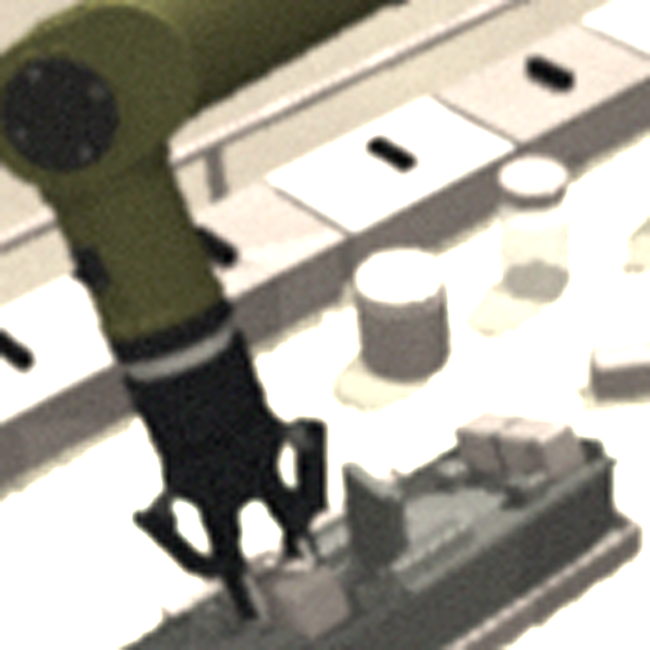

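{"fn": "step_arm", "kwargs": {
  "rows": [
    [0.42, [0, 0, 0], [0, 0, 0]],
    [0.45, [0, 0, 0], [0, 0, 0]],
    [0.5, [0, 0, 0], [0, 0, 0]],
    [0.55, [0, 0, 0], [0, 0, 0]],
    [0.6, [0, 0, 0], [0, 0, 0]],
    [0.6, [0, 0, 0], [0, 0, 0]]
  ]
}}

```text
time: 30.95
tool_pos: [564.8, 256.4, 55.5]
tool_rot: [[-0.907, 0.009, -0.422], [0.011, 1.0, -0.001], [0.422, -0.005, -0.907]]
ft_force: [-0.4, 0.1, -0.3]
finger_gap: 51.3
```

```bash
python3 -c "
from h import *
st();s=camera('side');st()
crop(s,170,130,300,260,5,'pics/s19.png')"
```

```text
t 30.95 pos [564.8 256.4  55.5] q [ -3.  71. -52.  70.  35.  79.  38.] F [-0.45  0.15 -0.25] M [-0.033 -0.49   0.005] gap 51.3 toolx [-0.907  0.011  0.422] z [-0.422 -0.001 -0.907]
t 31.0 pos [564.9 256.4  55.5] q [ -3.  71. -52.  70.  35.  79.  38.] F [0.27 0.87 0.52] M [-0.014 -0.423  0.039] gap 51.2 toolx [-0.907  0.011  0.422] z [-0.422 -0.001 -0.907]
```

View pics/s19.png

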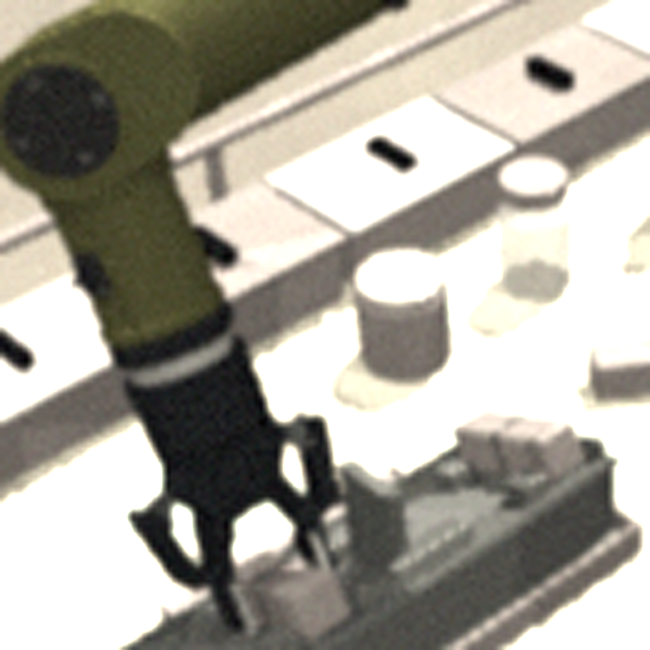

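Retreat along the tool axis and check.

{"fn": "step_arm", "kwargs": {
  "rows": [
    [0.6, [0, 0, -1.5], [0, 0, 0]],
    [0.6, [0, 0, -3], [0, 0, 0]],
    [0.6, [0, 0, -6], [0, 0, 0]],
    [0.6, [0, 0, -10], [0, 0, 0]],
    [0.6, [0, 0, -14], [0, 0, 0]],
    [0.6, [0, 0, -15], [0, 0, 0]],
    [0.6, [0, 0, -15], [0, 0, 0]]
  ]
}}

```text
time: 31.7
tool_pos: [629.1, 257.2, 193.2]
tool_rot: [[-0.908, 0.011, -0.419], [0.011, 1.0, 0.001], [0.419, -0.003, -0.908]]
ft_force: [-0.5, 0.1, -0.4]
finger_gap: 51.4
```

```bash
python3 -c "
from h import *
s=camera('side');t=camera('top');st();go([604.6,-60,200],54.4)
crop(s,170,150,320,280,5,'pics/s20.png');crop(t,150,140,360,240,3.8,'pics/t20.png')"
```

```text
t 31.8 pos [627.3 256.2 190.3] q [ -6.  67. -53.  50.  31.  98.  45.] F [ 0.57 -0.71 -0.84] M [ 0.051 -0.419 -0.024] gap 51.4 toolx [-0.906  0.01   0.423] z [-0.423 -0.002 -0.906]
shift [2.14, -31.64, 0.15] turn [-0.4787, -0.2399, 2.1411]
```

View pics/s20.png

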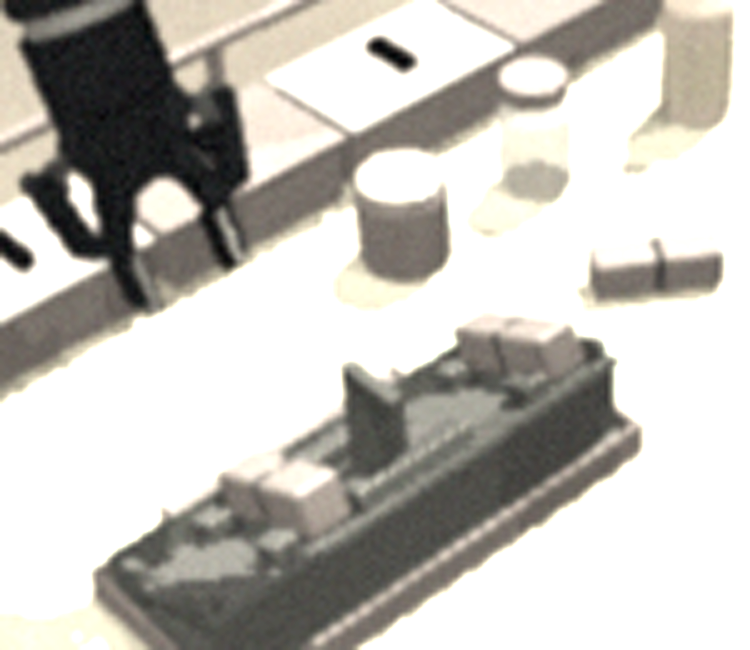

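View pics/t20.png

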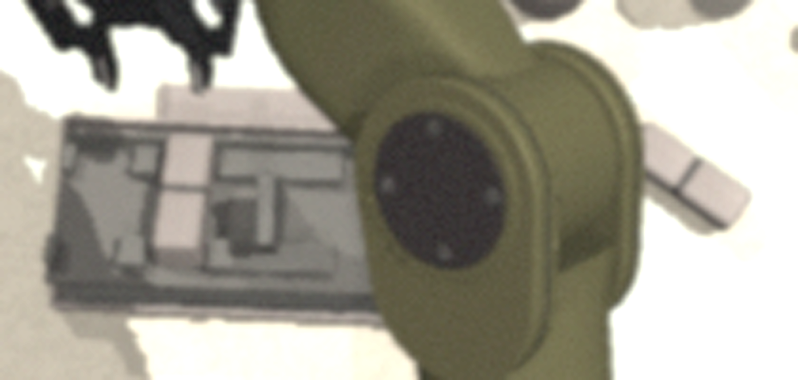

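```bash
python3 -c "
from h import *
st();go([600,40,210],120)"
```

```text
t 31.8 pos [627.3 256.2 190.3] q [ -6.  67. -53.  50.  31.  98.  45.] F [ 0.57 -0.71 -0.84] M [ 0.051 -0.419 -0.024] gap 51.4 toolx [-0.906  0.01   0.423] z [-0.423 -0.002 -0.906]
shift [3.09, -21.65, -0.58] turn [-0.2323, -0.3931, 1.0204]
```

{"fn": "step_arm", "kwargs": {
  "rows": [
    [0.6, [0.3, -2.2, -1], [-0.023, -0.039, 0.102]],
    [0.6, [0.6, -4.3, -1], [-0.046, -0.079, 0.204]],
    [0.6, [0.9, -6.5, -1], [-0.07, -0.118, 0.306]],
    [0.6, [1.2, -8.7, -1], [-0.093, -0.157, 0.408]],
    [0.6, [1.5, -10.8, -1], [-0.116, -0.197, 0.51]],
    [0.6, [1.9, -13, -1], [-0.139, -0.236, 0.612]],
    [0.6, [2.2, -15.2, -1], [-0.163, -0.275, 0.714]],
    [0.6, [2.5, -17.3, -1], [-0.186, -0.314, 0.816]],
    [0.6, [2.8, -19.5, -1], [-0.209, -0.354, 0.918]],
    [0.6, [3.1, -21.7, -0.6], [-0.232, -0.393, 1.02]],
    [0.6, [3.1, -21.7, -0.6], [-0.232, -0.393, 1.02]],
    [0.6, [3.1, -21.7, -0.6], [-0.232, -0.393, 1.02]]
  ]
}}

```text
time: 33.0
tool_pos: [599.3, 39.6, 210.1]
tool_rot: [[-0.501, 0.866, -0.002], [0.866, 0.501, 0.001], [0.002, -0.001, -1.0]]
ft_force: [-0.2, 1.0, -0.4]
finger_gap: 51.3
```

```bash
python3 -c "
from h import *
st();go([604.6,-118,160],54.4)
t=camera('top');crop(t,150,140,360,240,3.8,'pics/t21.png');crop(t,300,160,380,240,8,'pics/t21c.png')"
```

```text
t 33.0 pos [599.3  39.6 210.1] q [ 14.  43. -40.  94.  33.  54.  -8.] F [-0.16  1.05 -0.4 ] M [-0.001 -0.019 -0.004] gap 51.3 toolx [-0.501  0.866  0.002] z [-0.002  0.001 -1.   ]
shift [-13.92, -7.42, 4.99] turn [-0.0017, -0.0013, 1.1457]
```

View pics/t21.png

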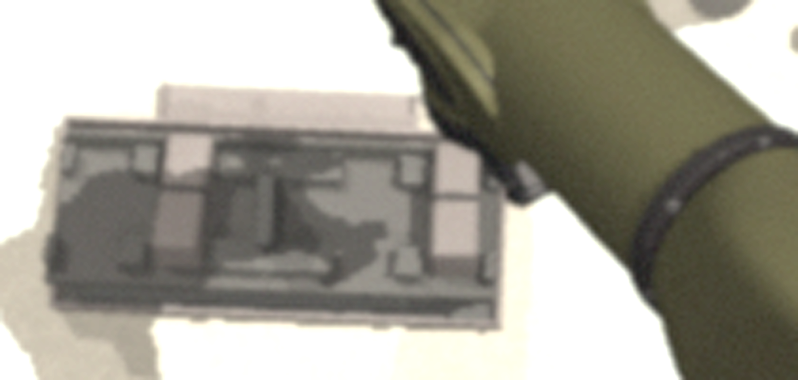

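View pics/t21c.png

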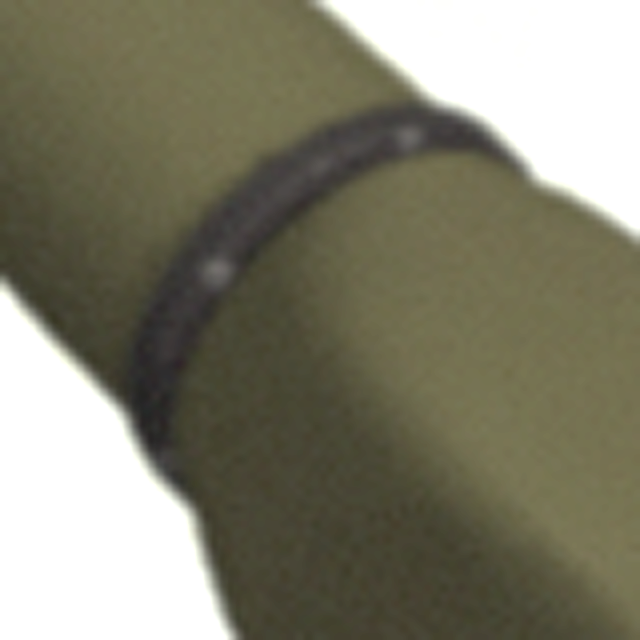

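{"fn": "step_arm", "kwargs": {
  "rows": [
    [0.65, [-1.6, -0.9, 0], [0, 0, 0.12]],
    [0.65, [-3.2, -1.7, 0], [0, 0, 0.25]],
    [0.65, [-4.8, -2.6, 0], [0, 0, 0.38]],
    [0.65, [-6.4, -3.5, 1], [0, 0, 0.5]],
    [0.65, [-8, -4.3, 2], [0, 0, 0.63]],
    [0.65, [-9.6, -5.1, 3], [0, 0, 0.76]],
    [0.65, [-11.2, -6, 4], [0, 0, 0.89]],
    [0.65, [-12.8, -6.8, 5], [0, 0, 1.02]],
    [0.65, [-13.9, -7.4, 5], [0, 0, 1.146]],
    [0.65, [-13.9, -7.4, 5], [0, 0, 1.146]],
    [0.65, [-13.9, -7.4, 5], [0, 0, 1.146]]
  ]
}}

```text
time: 34.15
tool_pos: [606.4, -115.8, 160.7]
tool_rot: [[0.58, 0.815, 0.001], [0.815, -0.58, 0.003], [0.003, -0.001, -1.0]]
ft_force: [0.4, 0.1, 0.4]
finger_gap: 55.8
```

```bash
python3 -c "
from h import *
st();s=camera('side');st();go([604.6,-118,60],54.4)
crop(s,250,120,380,250,5,'pics/s22.png')"
```

```text
t 34.15 pos [ 606.4 -115.8  160.7] q [ 18.  45. -21.  95.  21.  45. -48.] F [0.4  0.12 0.4 ] M [ 0.015 -0.015 -0.017] gap 55.8 toolx [0.58  0.815 0.003] z [ 0.001  0.003 -1.   ]
t 34.2 pos [ 606.4 -115.3  160.9] q [ 18.  45. -21.  95.  21.  45. -48.] F [-0.45  1.24  1.04] M [ 0.    -0.029 -0.005] gap 55.3 toolx [0.579 0.815 0.004] z [ 0.002  0.003 -1.   ]
shift [-0.36, 0.01, 10.09] turn [-0.0005, -0.0037, 0.0032]
```

View pics/s22.png

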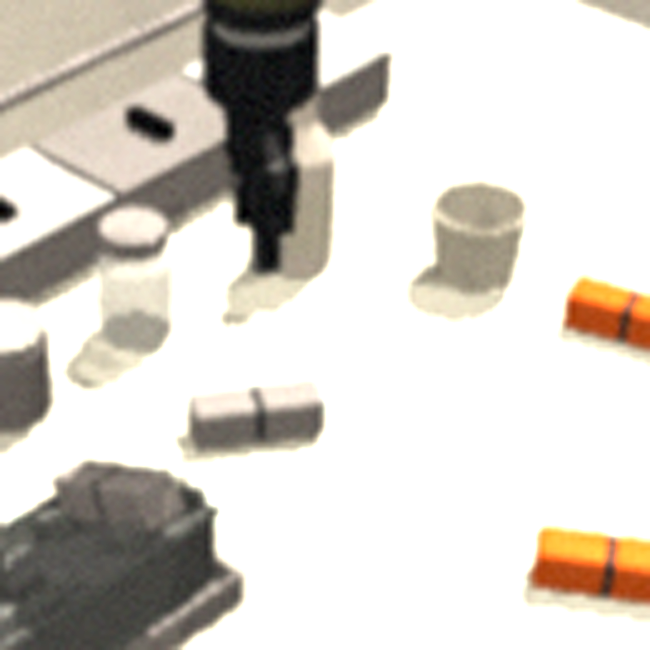

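{"fn": "step_arm", "kwargs": {
  "rows": [
    [0.65, [-0.35, 0, 3], [0, -0.003, 0]],
    [0.65, [-0.35, 0, 6], [0, -0.003, 0]],
    [0.65, [-0.35, 0, 9], [0, -0.003, 0]],
    [0.65, [-0.35, 0, 10.5], [0, -0.003, 0]],
    [0.65, [-0.35, 0, 10.5], [0, -0.003, 0]],
    [0.65, [-0.35, 0, 10.5], [0, -0.003, 0]]
  ]
}}

```text
time: 34.8
tool_pos: [604.8, -119.5, 56.8]
tool_rot: [[0.583, 0.813, 0.001], [0.813, -0.583, -0.001], [0.0, 0.001, -1.0]]
ft_force: [0.8, 0.1, 0.4]
finger_gap: 55.7
```

```bash
python3 -c "
from h import *
st();t=camera('top');go([604.6,-118,5.5],54.4)
crop(t,290,140,390,240,6,'pics/t23.png')"
```

```text
t 34.8 pos [ 604.8 -119.5   56.8] q [ 16.  53. -17.  98.  26.  33. -52.] F [0.77 0.07 0.43] M [-0.018 -0.032  0.053] gap 55.7 toolx [0.583 0.813 0.   ] z [ 0.001 -0.001 -1.   ]
shift [0.11, -0.17, 5.19] turn [0.0024, -0.0005, -0.001]
```

View pics/t23.png

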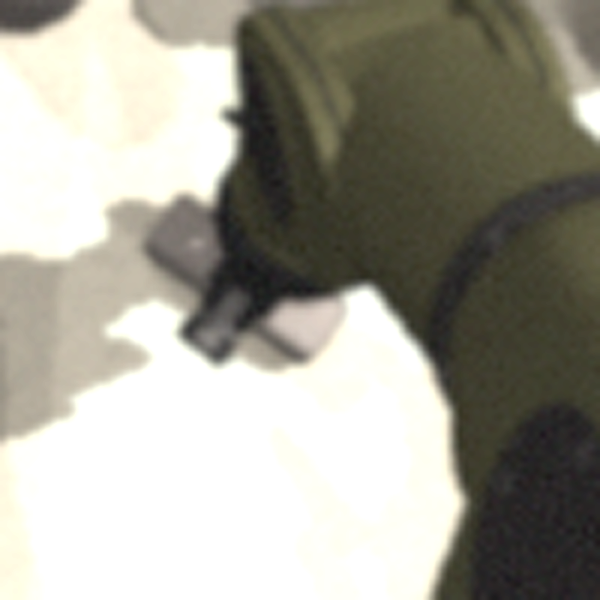

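{"fn": "step_arm", "kwargs": {
  "rows": [
    [0.65, [0.1, -0.15, 2], [0, 0, 0]],
    [0.65, [0.1, -0.15, 4], [0, 0, 0]],
    [0.65, [0.1, -0.15, 5.15], [0, 0, 0]],
    [0.65, [0.1, -0.15, 5.15], [0, 0, 0]],
    [0.65, [0.1, -0.15, 5.15], [0, 0, 0]]
  ]
}}

```text
time: 35.35
tool_pos: [604.1, -118.7, 5.5]
tool_rot: [[0.584, 0.812, 0.001], [0.812, -0.584, -0.001], [-0.0, 0.002, -1.0]]
ft_force: [-0.0, 0.1, 0.1]
finger_gap: 55.8
```

```bash
python3 -c "
from h import *
st()"
```

```text
t 35.35 pos [ 604.1 -118.7    5.5] q [ 15.  57. -15.  98.  28.  28. -54.] F [-0.04  0.15  0.1 ] M [0.007 0.015 0.011] gap 55.8 toolx [ 0.584  0.812 -0.   ] z [ 0.001 -0.001 -1.   ]
```

{"fn": "step_arm", "kwargs": {
  "rows": [
    [0, [0, 0, 0], [0, 0, 0]],
    [0, [0, 0, 0], [0, 0, 0]],
    [0, [0, 0, 0], [0, 0, 0]],
    [0, [0, 0, 0], [0, 0, 0]],
    [0, [0, 0, 0], [0, 0, 0]],
    [0, [0, 0, 0], [0, 0, 0]],
    [0, [0, 0, 0], [0, 0, 0]],
    [0, [0, 0, -1], [0, 0, 0]],
    [0, [0, 0, -2.5], [0, 0, 0]],
    [0, [0, 0, -5], [0, 0, 0]],
    [0, [0, 0, -8], [0, 0, 0]],
    [0, [0, 0, -11], [0, 0, 0]],
    [0, [0, 0, -14], [0, 0, 0]],
    [0, [0, 0, -18], [0, 0, 0]],
    [0, [0, 0, -18], [0, 0, 0]],
    [0, [0, 0, -18], [0, 0, 0]],
    [0, [0, 0, -18], [0, 0, 0]]
  ],
  "force": 90
}}

```text
time: 37.05
tool_pos: [601.9, -118.7, 183.5]
tool_rot: [[0.584, 0.812, -0.003], [0.812, -0.584, -0.001], [-0.003, -0.002, -1.0]]
ft_force: [-0.2, 0.4, -4.0]
finger_gap: 32.6
```

```bash
python3 -c "
from h import *
heavy();st();go([lane(2,60,3)[0],122,210],179.4,25);go([lane(2,60,3)[0],122,210],-.6,25)"
```

```text
M [-0.065  0.048  0.008] F [-0.05  0.09 -3.85] along-n (>0: heavy at tool +x) 0.081
t 37.35 pos [ 603.  -118.3  183.7] q [ 19.  43. -22.  94.  21.  47. -48.] F [ 0.46  0.64 -3.84] M [-0.094  0.072 -0.013] gap 32.5 toolx [ 0.583  0.812 -0.002] z [-0.002 -0.001 -1.   ]
shift [18.75, -15.09, -2.65] turn [0.4749, 0.2417, -2.1426]
shift [18.75, -15.09, -2.65] turn [0.2047, -0.4022, 0.9425]
```

{"fn": "step_arm", "kwargs": {
  "rows": [
    [0, [1.9, -1.5, -2], [0.02, -0.04, 0.094]],
    [0, [3.8, -3, -3], [0.041, -0.08, 0.189]],
    [0, [5.6, -4.5, -3], [0.061, -0.121, 0.283]],
    [0, [7.5, -6, -3], [0.082, -0.161, 0.377]],
    [0, [9.4, -7.5, -3], [0.102, -0.201, 0.471]],
    [0, [11.3, -9.1, -3], [0.123, -0.241, 0.566]],
    [0, [13.1, -10.6, -3], [0.143, -0.282, 0.66]],
    [0, [15, -12.1, -3], [0.164, -0.322, 0.754]],
    [0, [16.9, -13.6, -3], [0.184, -0.362, 0.848]],
    [0, [18.75, -15.1, -2.6], [0.205, -0.402, 0.943]],
    [0, [18.75, -15.1, -2.6], [0.205, -0.402, 0.943]],
    [0, [18.75, -15.1, -2.6], [0.205, -0.402, 0.943]],
    [0, [18.75, -15.1, -2.6], [0.205, -0.402, 0.943]]
  ]
}}

```text
time: 38.65
tool_pos: [590.5, 120.7, 210.2]
tool_rot: [[0.907, -0.011, -0.42], [-0.012, -1.0, -0.001], [-0.42, 0.006, -0.907]]
ft_force: [-0.1, -0.8, -3.5]
finger_gap: 32.5
```

```bash
python3 -c "
from h import *
st();heavy();t=camera('top');cv2.imwrite('pics/t24f.png',t[:,:,::-1]);crop(t,150,140,310,240,5,'pics/t24.png');st();go(lane(2,40,3),-.6,25)"
```

```text
t 38.65 pos [590.5 120.7 210.2] q [ -10.   52.   -7.   69.   -1.   83. -106.] F [-0.11 -0.76 -3.46] M [-0.005 -0.658  0.015] gap 32.5 toolx [ 0.907 -0.012 -0.42 ] z [-0.42  -0.001 -0.907]
M [ 0.003 -0.695  0.001] F [ 0.24 -0.38 -3.87] along-n (>0: heavy at tool +x) -0.63
t 39.0 pos [590.3 121.6 210.5] q [ -10.   52.   -7.   69.   -1.   83. -106.] F [ 0.78  0.44 -2.66] M [ 0.031 -0.678  0.019] gap 32.5 toolx [ 0.907 -0.012 -0.421] z [-0.421  0.001 -0.907]
shift [4.11, -0.06, 10.97] turn [-0.0005, -0.002, -0.0011]
```

View pics/t24.png

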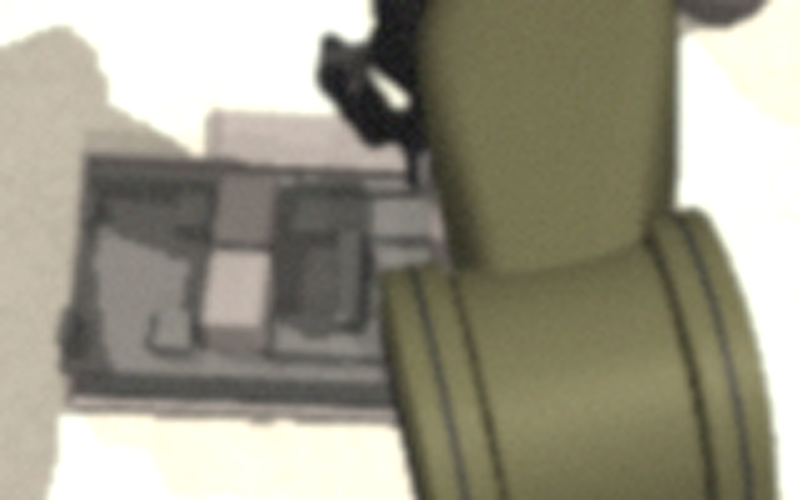

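{"fn": "step_arm", "kwargs": {
  "rows": [
    [0, [2, -0.06, 3], [0, 0, 0]],
    [0, [3.5, -0.06, 6], [0, 0, 0]],
    [0, [4.1, -0.06, 9], [0, 0, 0]],
    [0, [4.1, -0.06, 10.9], [0, 0, 0]],
    [0, [4.1, -0.06, 10.9], [0, 0, 0]],
    [0, [4.1, -0.06, 10.9], [0, 0, 0]],
    [0, [4.1, -0.06, 10.9], [0, 0, 0]]
  ]
}}

```text
time: 39.7
tool_pos: [583.3, 122.3, 95.6]
tool_rot: [[0.909, -0.011, -0.418], [-0.011, -1.0, 0.001], [-0.418, 0.004, -0.909]]
ft_force: [0.2, 0.9, -3.2]
finger_gap: 32.8
```

```bash
python3 -c "
from h import *
st();s=camera('side');t=camera('top');st();go(lane(2,0,3),-.6,25)
crop(s,200,130,330,260,5,'pics/s25.png');crop(t,150,140,300,240,5,'pics/t25.png')"
```

```text
t 39.7 pos [583.3 122.3  95.6] q [ -10.   59.   -7.   75.   -0.   70. -106.] F [ 0.24  0.89 -3.23] M [-0.007 -0.722  0.053] gap 32.8 toolx [ 0.909 -0.011 -0.418] z [-0.418  0.001 -0.909]
t 39.8 pos [582.9 122.3  95.5] q [ -10.   59.   -7.   75.   -0.   70. -106.] F [ 0.35  0.33 -3.96] M [ 0.049 -0.655  0.013] gap 32.7 toolx [ 0.908 -0.011 -0.418] z [-0.418  0.001 -0.908]
shift [-0.08, 0.06, 4.23] turn [-0.001, -0.0049, -0.0007]
```

View pics/t25.png

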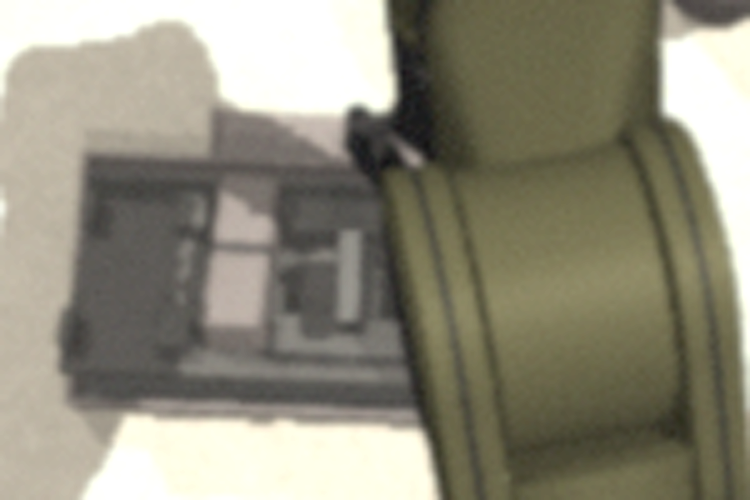

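View pics/s25.png

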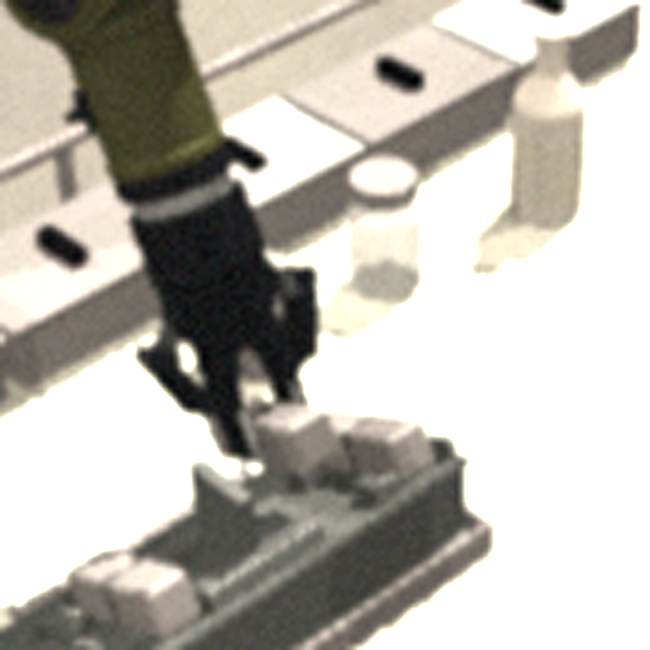

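{"fn": "step_arm", "kwargs": {
  "rows": [
    [0, [0, 0, 0.8], [0, 0, 0]],
    [0, [0, 0, 1.6], [0, 0, 0]],
    [0, [0, 0, 2.5], [0, 0, 0]],
    [0, [0, 0, 3.2], [0, 0, 0]],
    [0, [0, 0, 3.7], [0, 0, 0]],
    [0, [0, 0, 4.0], [0, 0, 0]],
    [0, [0, 0, 4.0], [0, 0, 0]]
  ]
}}

```text
time: 40.5
tool_pos: [564.8, 122.1, 58.4]
tool_rot: [[0.907, -0.01, -0.421], [-0.011, -1.0, 0.0], [-0.421, 0.004, -0.907]]
ft_force: [0.3, 0.0, -1.1]
finger_gap: 32.6
```

```bash
python3 -c "
from h import *
st();s=camera('side');st();go(lane(2,0,3),-.6,25)
crop(s,200,130,330,260,5,'pics/s26.png')"
```

```text
t 40.5 pos [564.8 122.1  58.4] q [ -10.   61.   -7.   79.    0.   65. -106.] F [ 0.28  0.02 -1.13] M [ 0.008 -0.299  0.006] gap 32.6 toolx [ 0.907 -0.011 -0.421] z [-0.421  0.    -0.907]
t 40.55 pos [564.8 122.1  58.4] q [ -10.   61.   -7.   79.    0.   65. -106.] F [ 0.18 -0.13  0.79] M [-0.061 -0.212  0.016] gap 32.6 toolx [ 0.907 -0.011 -0.421] z [-0.421  0.    -0.907]
shift [0.01, 0.03, 0.1] turn [-0.0003, -0.0018, -0.0008]
```

View pics/s26.png

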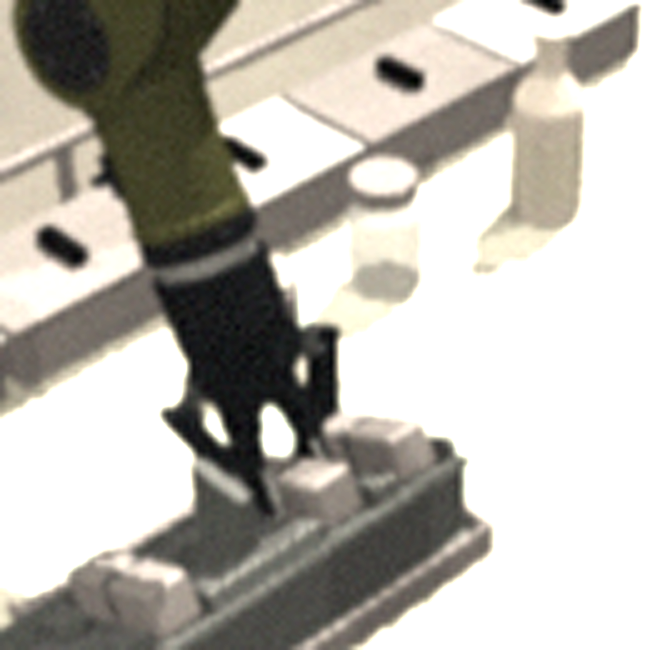

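Light contact made. Release gently with a small opening and withdraw.

{"fn": "step_arm", "kwargs": {
  "rows": [
    [0, [0, 0, 0.1], [0, 0, 0]],
    [0.42, [0, 0, 0.1], [0, 0, 0]],
    [0.45, [0, 0, 0.1], [0, 0, 0]],
    [0.5, [0, 0, 0.1], [0, 0, 0]],
    [0.53, [0, 0, 0.1], [0, 0, 0]],
    [0.53, [0, 0, 0.1], [0, 0, 0]],
    [0.53, [0, 0, 0.1], [0, 0, 0]],
    [0.53, [0, 0, -1.5], [0, 0, 0]],
    [0.53, [0, 0, -3], [0, 0, 0]],
    [0.53, [0, 0, -6], [0, 0, 0]],
    [0.53, [0, 0, -10], [0, 0, 0]],
    [0.53, [0, 0, -14], [0, 0, 0]],
    [0.53, [0, 0, -15], [0, 0, 0]],
    [0.53, [0, 0, -15], [0, 0, 0]]
  ]
}}

```text
time: 41.95
tool_pos: [629.2, 122.3, 195.2]
tool_rot: [[0.909, -0.011, -0.418], [-0.011, -1.0, 0.001], [-0.418, 0.004, -0.909]]
ft_force: [0.1, -0.1, 0.5]
finger_gap: 45.3
```

```bash
python3 -c "
from h import *
st();go([480,-250,220],0)"
```

```text
t 41.95 pos [629.2 122.3 195.2] q [ -10.   57.   -7.   61.   -1.   87. -105.] F [ 0.13 -0.09  0.53] M [-0.01  -0.4   -0.038] gap 45.3 toolx [ 0.909 -0.011 -0.418] z [-0.418  0.001 -0.909]
shift [-14.17, 37.39, 3.93] turn [0.0014, 0.4308, -0.0113]
```

Move the arm well clear (first up over the rack, untilting) for a final look.

{"fn": "step_arm", "kwargs": {
  "rows": [
    [0.53, [0, 3, -2], [0, 0, 0]],
    [0.53, [0, 7, -2], [0, 0.05, 0]],
    [0.53, [-1, 11, -2], [0, 0.1, 0]],
    [0.53, [-3, 15, -1], [0, 0.17, 0]],
    [0.53, [-5, 19, 0], [0, 0.24, 0]],
    [0.53, [-7, 23, 1], [0, 0.31, 0]],
    [0.53, [-9, 27, 2], [0, 0.38, 0]],
    [0.53, [-11, 31, 3], [0, 0.43, 0]],
    [0.53, [-13, 35, 4], [0, 0.43, 0]],
    [0.53, [-14, 39, 4], [0, 0.43, 0]],
    [0.53, [-14, 43, 4], [0, 0.43, 0]],
    [0.53, [-14, 47, 4], [0, 0.43, 0]],
    [0.53, [-14, 47, 4], [0, 0.43, 0]],
    [0.53, [-14, 47, 4], [0, 0.43, 0]]
  ]
}}

```text
time: 43.35
tool_pos: [477.2, -346.1, 216.9]
tool_rot: [[1.0, -0.012, -0.008], [-0.012, -1.0, -0.002], [-0.008, 0.002, -1.0]]
ft_force: [-0.3, 0.0, -0.5]
finger_gap: 45.4
```

```bash
python3 -c "
from h import *
st();s=camera('side');t=camera('top')
cv2.imwrite('pics/t27f.png',t[:,:,::-1]);cv2.imwrite('pics/s27f.png',s[:,:,::-1])
crop(s,180,190,330,300,5,'pics/s27.png');crop(t,150,150,310,240,5,'pics/t27.png')"
```

```text
t 43.35 pos [ 477.2 -346.1  216.9] q [ 36.  38.  -9.  97.   8.  46. -67.] F [-0.29  0.01 -0.48] M [0.027 0.01  0.009] gap 45.4 toolx [ 1.    -0.012 -0.008] z [-0.008 -0.002 -1.   ]
```

View pics/t27f.png

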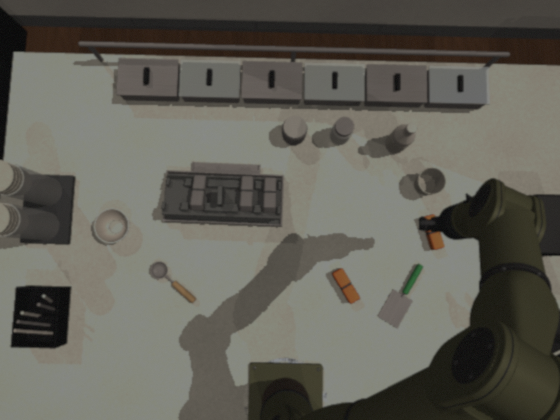

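View pics/t27.png

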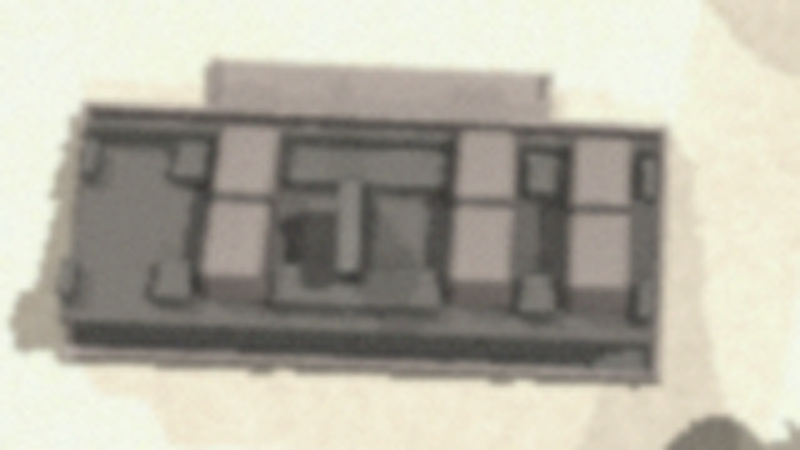

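View pics/s27.png

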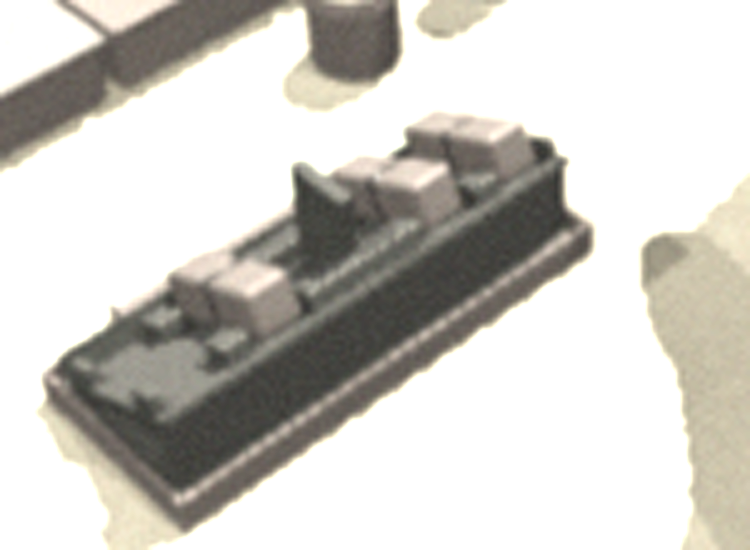

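View pics/s27f.png

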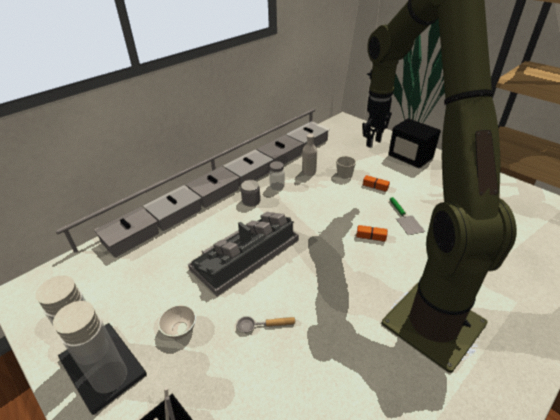

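```bash
python3 - <<'E'
from h import *
im={n:cv2.imread(f"pics/{n[0]}27f.png") for n in("side","top")}
for n,(x0,y0,x1,y1) in dict(side=(180,190,330,300),top=(150,150,310,240)).items():
    c=cv2.resize(im[n][y0:y1,x0:x1],None,fx=5,fy=5,interpolation=cv2.INTER_CUBIC);c=np.clip(c*1.8,0,255).astype(np.uint8)
    for k in(1,2,3):
        ctr=lane(k,0,4,0)
        for a in(-50,50):
            for b in(-17,17):
                q=ctr+a*D+17*N+np.array([0,b,0]);u=proj(n,q)
                cv2.circle(c,tuple(int(v) for v in ((u-[x0,y0]+.5)*5)),3,(0,0,255),-1)
    cv2.imwrite(f"pics/ov_{n}.png",c)
E
```

```text
(no output)
```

View pics/ov_side.png

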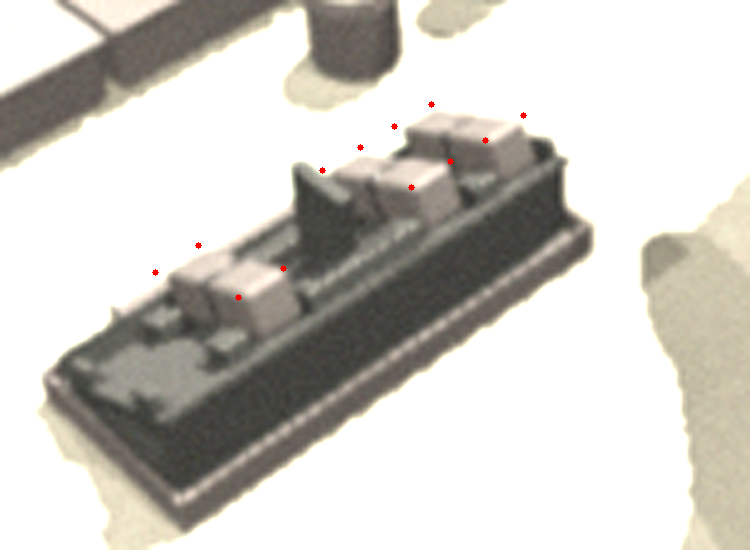

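View pics/ov_top.png

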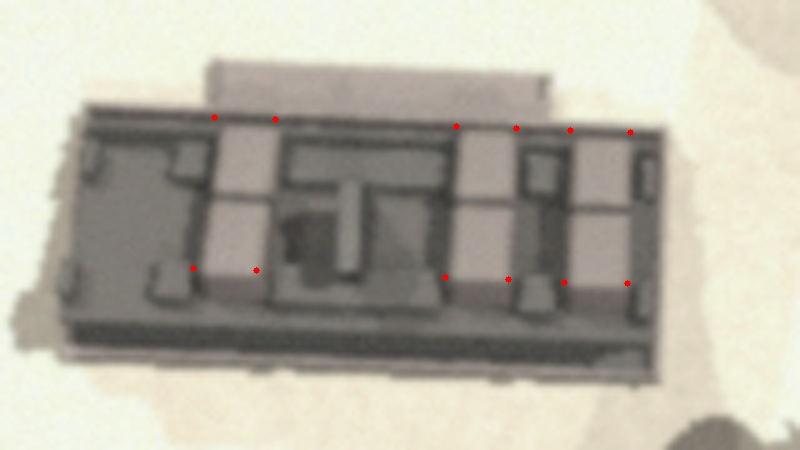

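```bash
python3 -c "
from h import *
s=camera('side');crop(s,205,205,295,255,8,'pics/s28.png');print(observe()['time'])"
```

```text
43.5
```

View pics/s28.png

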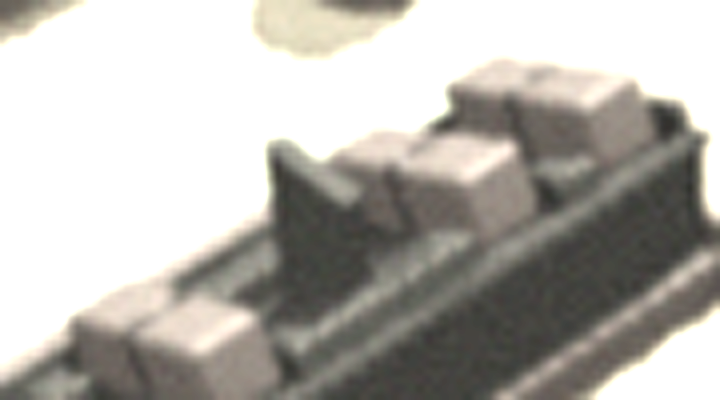

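```bash
python3 -c "
from bench import *
print(finish_job())"
```

```text
the job is handed in; nothing more can be done
None
```

I lifted the rack by its fin, turned it half round and set it back in the pan with its low side at the drip lip. Then I laid all three grey crushers in lanes 3, 1 and 2, in that order, each with its heavy end at the low side. I handed in at about 43.5 s with the arm clear; the report gave no verdict.

**What the last checks showed**
- **Rack:** it came down at the same tool height as when I gripped it (93.3 mm), with light floor contact. The pictures show the low side at the lip.
- **Crushers:** both views show one to a lane, lying between the curbs. The held-level moment was about 0.06 to 0.08 N m on each. After tilting to the ramp, the load moments agreed that all three heavy ends faced the lip.
- **Everything else:** the orange bars and the bystanders look unmoved, and I saw no crusher get knocked.

**What disagreed**
- **Lane 1:** this crusher met the rack about 1.6 mm early, pressing with about 14 N and some sideways force. It rests roughly 2 degrees skewed but looks seated like the others.
- **Predicted positions:** all three crushers sit a few millimetres off where I predicted them: 3 to 5 mm sideways in the top view and 2 to 3 pixels in the side view. The offset is much the same for all three, so I put it down mostly to calibration and my estimate of the rack's centre.

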